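Check the pump with its dip rod

TASK

Check the bench vacuum pump with its gauge rod: slide the shutter away from the mouth of the slanting guide tube as far as its open end stop, take the rod from its rest and push it down the tube until its collar sits on the rim, then draw it right out again. Finish while still gripping the rod, held motionless and level in the air so that its tip can be read, at least 20 cm above the worktop and clear of the pump and the rest. Leave the shutter open and do not shift or upset the other things on the worktop.

Things in the scene. Friction and masses are not known exactly. Their poses are not given: they have to be found in the camera images.
- guide_tube: Slanting guide tube with aluminium flange (46 x 128 mm, 8 thick). Origin: centre of the round mouth in the flange's outer face, 118 mm above the worktop. z = bore axis OUT of the mouth, 45 deg up and towards the robot; y level, the way the shutter opens; x up and away. Bore 18 mm wide, 91 deep. From 19 mm to +y of the mouth two rails 7 mm high flank the shutter's path. Does not move.
- shutter (a joint): Shutter: steel plate 32 x 52 x 3 mm, 2 mm above the flange, sliding along guide_tube's +y. 0 = mouth covered, 0.05 m = open end stop. Friction about 3 N, stays where it is left; starts at 0 to 0.01.
- shutter_grip (a point): Point in the shutter's black block grip, 12 mm wide along the slide direction (ribbed faces), 20 mm across, standing 28 mm out along guide_tube's z. The point lies on its centre line, 21 mm out from the flange, 12 mm below its outer end; axes as guide_tube; 26 mm to +y of the mouth's axis when the joint is 0.
- rod_grip (a point): Centre of the gauge rod's black square handle, 16 x 16 x 62 mm. z = along the rod from tip to handle, x and y square to the flats. From here along z: collar (disc 26 mm wide, 8 thick) underside at -39 mm, below it a bar 8 x 8 mm, last 9 mm tapered, tip at -119 mm. 60 g. At the start in its rest at 45 deg, tip down and away, x up and away, y level, this point 140 mm above the worktop.
- rod_tip (a point): Tip of the rod, on its axis; axes as rod_grip.
- rest: Fixed steel rest for the rod: base 95 x 74 x 10 mm with two forked plates (34 mm wide, slots 11 mm) that carry the bar; the collar leans on the upper fork. The slots are open straight up: lift the rod out upwards. Origin under the base's centre; x away from the robot's side, z up. Highest point about 125 mm.
- tin: Bystander: flat blue tin 42 x 60 x 19 mm, origin at the centre of its underside, between rest and pump.
- dish: Bystander: flat round covered dish, 55 mm across, 12 mm high, origin under its centre, in front of the pump.
- beaker: Bystander: clear beaker 55 mm across, 70 mm high, origin under its centre, right of the pump near the front edge.
- case: Bystander: white round case with black screw cap, 37 mm across, 58 mm high, origin under its centre, right of the pump.
- slidebox: Bystander: flat grey box 69 x 100 x 33 mm, origin under its centre, far right.
- rod: The whole rod; origin: centre of the underside of its collar, on the rod's axis; axes as rod_grip.
- pump: Fixed grey bench pump that carries the guide tube and shutter, 150 x 160 mm, 150 mm high at the back (from 80 mm behind the mouth). Origin under its centre on the worktop; x away from the robot's side, y to the left, z up.

How it is judged:
On the way, in this order (a step that is already met when the one before it is completed fails the run):
1. the shutter is slid to its open end stop (within 5 mm), the rod not yet in the tube (value of joint shutter above 0.045 m and distance between rod_tip and guide_tube above 0.01 m), for 0.1 s.
2. the rod is in the tube, its collar on the rim (within 4 mm) (z of rod in the frame of guide_tube between -0.006 and 0.004 m and x of rod in the frame of guide_tube between -0.009 and 0.009 m and y of rod in the frame of guide_tube between -0.009 and 0.009 m and angle between the z axis of rod and the z axis of guide_tube, either way round below 0.15 rad), for 0.1 s.
3. the rod is drawn right out of the tube (z of rod_tip in the frame of guide_tube above 0.005 m), for 0.1 s.
At the end, for the whole second after the job is handed in: The rod is gripped between the fingers and still (below 3 cm/s), level within 8 deg, tip and handle more than 18 cm above the worktop, touching neither pump nor rest; the shutter is still open within 1 cm of its stop (angle between rod_tip's own z axis and vertical between 1.431 and 1.711 rad and height (world z) of each of rod_tip, rod_grip above 0.18 m and contact force between rod and the fingers above 1 N and value of joint shutter above 0.04 m and contact force between rod and pump below 0.05 N and contact force between rod and rest below 0.05 N and linear speed of rod below 0.03 m/s); the arm keeps its last pose, push and grip.
It fails at once if the flat tin is shifted by more than 3 cm or tipped over (distance of tin from where it was at the start of the episode above 0.03 m or angle between tin's own z axis and vertical above 0.5 rad).
It fails at once if the covered dish is shifted by more than 3 cm or tipped over (distance of dish from where it was at the start of the episode above 0.03 m or angle between dish's own z axis and vertical above 0.5 rad).
It fails at once if the beaker is shifted by more than 3 cm or tipped over (distance of beaker from where it was at the start of the episode above 0.03 m or angle between beaker's own z axis and vertical above 0.5 rad).
It fails at once if the round case is shifted by more than 3 cm or tipped over (distance of case from where it was at the start of the episode above 0.03 m or angle between case's own z axis and vertical above 0.5 rad).
It fails at once if the flat grey box is shifted by more than 3 cm or tipped over (distance of slidebox from where it was at the start of the episode above 0.03 m or angle between slidebox's own z axis and vertical above 0.5 rad).
It also fails if it takes over 61 s, if anything falls off the work surface, if the arm or the gripper's body presses on something with over 40 N, if the wrist force passes 120 N, or if a joint passes its speed limit or range.

ROBOT

A 6-joint arm with a two-finger parallel gripper is mounted at the origin on a cart in front of the work surface, level with it; the furniture and walls round the work are solid. World frame = base frame: x ahead of the robot, y to its left, z up, the work surface at z = 0. Lengths are in m, angles in rad, forces in N, time in s.
With the tool pointing down it reaches from about 0.425 to 0.925 m from the base axis. Payload 12.5 kg.
Tool frame: the origin (TCP) lies between the finger pads; the fingertips stand 22 mm ahead of it and the grasp point (between the pads) lies 3 mm ahead of it; z points along the fingers, y is the direction in which the jaws open and shut (so a half turn about z gives the same grasp; the last joint's range is limited). The gripper opens to 85 mm and grips with 20 to 120 N. Pads are 22 mm wide; open, the fingers measure 114 mm over their backs; the gripper's body (76 mm by 85 mm) begins 54 mm behind the grasp point. The pads swing forward as they close: fully open they stand 13 mm farther back than shut.
Start: joints at [-1.389, 0.491, 1.559, -0, 1.092, -0.106], TCP at [0.177, -0.599, 0.214] pointing down, gripper open.
Joint ranges: [-3.1, 3.1], [-0.84, 2.19], [0.05, 2.79], [-1.13, 4.28], [0.06, 2.93], [-2.69, 2.69]. Speed limits (rad/s): [2.22, 2.22, 2.79, 3.14, 3.14, 3.14].

INTERFACE

Orientations are given as a unit quaternion [x, y, z, w].
In Python, from workcell import readout, vision, job_done gives the robot as it stands.
- The arm moves only by the tool drive_tool, never from a script. Its argument "series" is a list of rows, each a list of 3 entries, a list of its own where there are three numbers: the shift along the tool's x, y, z in mm, then the turn about the tool's z in degrees, then the opening, from 0 (shut) to 1 (fully open). A call has 1 to 20 rows; each row is the pose to reach, as a shift and turn from the pose measured when the call began, along the tool's axes at that moment; what a row does not reach only later rows make up. A row lasts 1/12 s, in which the tool goes at most 41.7 mm and 7.16 degrees, less where a joint would pass 70% of its speed; a pose out of reach is approached as far as the arm can. A call with a gripper value outside its range is refused whole. The fingers move at their own pace and stop on an object; "force" is the grip in N (left out, the last holds). Time passes only in rows, so rows that repeat a pose let the fingers close. It gives the time, the measured TCP pose, the force and the opening at its end, in the units of the state.
- readout.get_state(): the state, without advancing time (a new reading comes with each control period).
- vision.grab_frame(name): name is "scene" or "top" or "wrist"; returns a dict with "image" (480x640x3 uint8, red, green, blue), "camera_matrix" (3x3 intrinsics, pixels), "extrinsics" (4x4, takes a point from world to camera coordinates); the wrist camera has in their place "hand_eye" (4x4, takes a point from camera to tool coordinates, whose origin is the TCP and whose axes are the flange's). Camera axes: x right, y down, z forward; pixel columns grow to the right and rows downward; lengths in m; the calibration is good to about 2 mm. A picture is of the moment at which its call begins: read the wrist's pose just before it. There is no depth.
- job_done(): hands the job in, once; it reports no verdict.
The state is a dict: "clock": time; "q": joint angles; "joint_velocities": joint speeds; "joint_torque": joint torques, N m; "tcp_pos": TCP position; "orientation": TCP orientation; "force": force on the tool from outside, world axes, zero at the start; "torque": the same for the moment, N m; "grip_width": opening from 0.0 (shut) to 1.0 (fully open).
Only numpy, scipy, OpenCV 4.12 (cv2) and the standard library are available. Lean on these libraries where they do the work, as an engineer would, in place of code of your own. Each camera call takes 0.05 s, during which the arm holds its last target.

## Working session

There is one attempt and no reset: what is moved stays moved. The work goes in short steps, Python scripts to look and compute and a tool call to move; the robot and the scene stay as the last step left them, time stands still between calls to the robot, and variables do not carry over. Pictures are saved under pics/ and viewed, and the job is handed in when it is done.

Besides the shell and the picture viewer there is one more tool, called after "Call:" as a command line: name --argument value ..., lists and objects as JSON in quotes. drive_tool: Moves the arm, as the interface text tells. Its arguments: {"type":"object","properties":{"series":{"type":"array"},"force":{"type":"number"}},"required":["series"]}

```bash
mkdir -p pics; ls
python3 - <<'E'
from workcell import readout, vision
import cv2, pickle
s=readout.get_state(); print(s)
for n in ["scene","top","wrist"]:
    f=vision.grab_frame(n); cv2.imwrite(f"pics/{n}0.png",f["image"][:,:,::-1]); pickle.dump((readout.get_state(),f),open(f"pics/{n}0.pkl","wb"))
    print(n,f["camera_matrix"],f.get("extrinsics",f.get("hand_eye")))
E
```

```text
pics
{'clock': 0.0, 'q': array([-1.38860408e+00,  4.91603601e-01,  1.55946894e+00, -2.34203482e-05,
        1.09170675e+00, -1.05601427e-01]), 'joint_velocities': array([-0.0015279 , -0.00041701, -0.00155489,  0.0003    ,  0.00211095,
        0.00160376]), 'joint_torque': array([-1.85225348e-03, -6.18454814e+01, -2.61592501e+01, -1.90448709e-04,
        4.20180659e-03,  4.71251965e-06]), 'tcp_pos': array([ 0.17736711, -0.59903726,  0.21329368]), 'orientation': array([ 9.89663753e-01,  1.43406079e-01, -3.30967949e-05, -5.92486021e-04]), 'force': array([ 0.41320425, -0.0043076 ,  0.24134569]), 'torque': array([-0.04576162, -0.00961981,  0.01510876]), 'grip_width': 1.003054653670159}
scene [[562.66317965   0.         320.62106749]
 [  0.         562.66317965 241.21517603]
 [  0.           0.           1.        ]] [[-0.98252014  0.18587744 -0.01018625  0.55522864]
 [ 0.16414044  0.83921047 -0.51844354  0.03838607]
 [-0.08781855 -0.5110532  -0.85505119  1.46267003]
 [ 0.          0.          0.          1.        ]]
top [[572.29340353   0.         321.42010296]
 [  0.         572.29340353 239.33711896]
 [  0.           0.           1.        ]] [[ 0.02021403 -0.99974676  0.00988947 -0.09133696]
 [-0.98469866 -0.02162028 -0.17291938  0.54983657]
 [ 0.17308941 -0.00624275 -0.98488633  1.36905863]
 [ 0.          0.          0.          1.        ]]
wrist [[378.16598724   0.         318.19524318]
 [  0.         378.16598724 239.83783302]
 [  0.           0.           1.        ]] [[-6.27110801e-04 -9.56830732e-01 -2.90645071e-01  7.38508432e-02]
 [ 9.99999612e-01 -4.20194388e-04 -7.74331571e-04  3.52266519e-04]
 [ 6.18776816e-04 -2.90645444e-01  9.56830624e-01 -1.60219368e-01]
 [ 0.00000000e+00  0.00000000e+00  0.00000000e+00  1.00000000e+00]]
```

View pics/scene0.png

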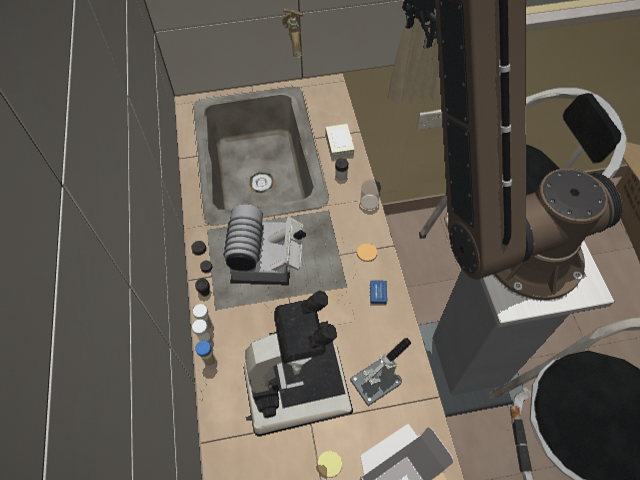

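View pics/top0.png

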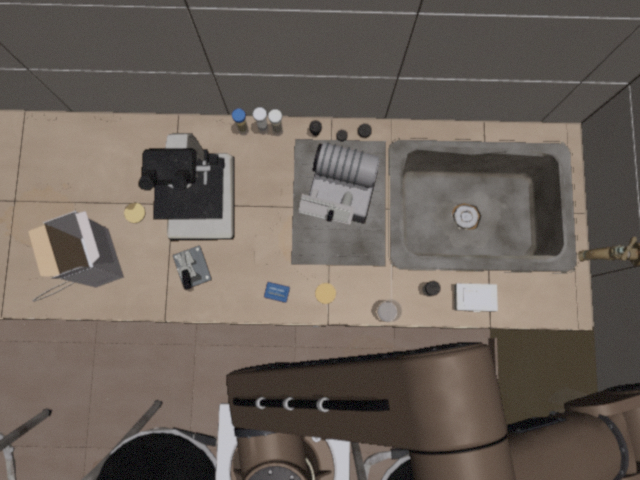

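View pics/wrist0.png

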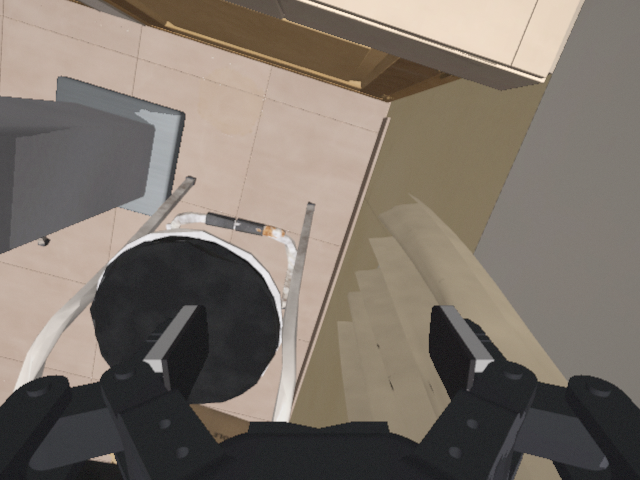

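```bash
cat > h.py <<'E'
import numpy as np, cv2, pickle
from scipy.spatial.transform import Rotation as R
def load(n): return pickle.load(open(f"pics/{n}.pkl","rb"))
def cam(n,st=None,f=None):
    if f is None: st,f=load(n)
    K=f["camera_matrix"]
    if "extrinsics" in f: E=f["extrinsics"]
    else:
        T=np.eye(4);T[:3,:3]=R.from_quat(st["orientation"]).as_matrix();T[:3,3]=st["tcp_pos"]
        E=np.linalg.inv(T@f["hand_eye"])
    return K,E
def proj(c,p):
    K,E=c;p=np.atleast_2d(p);q=(E[:3,:3]@p.T).T+E[:3,3];u=(K@q.T).T;return u[:,:2]/u[:,2:]
def ray(c,uv):
    K,E=c;d=np.linalg.inv(K)@np.array([uv[0],uv[1],1.]);Rm=E[:3,:3];return -Rm.T@E[:3,3],Rm.T@d
def onz(c,uv,z):
    o,d=ray(c,uv);return o+d*(z-o[2])/d[2]
def tri(*obs):
    A=np.zeros((3,3));b=np.zeros(3)
    for c,uv in obs:
        o,d=ray(c,uv);d/=np.linalg.norm(d);P=np.eye(3)-np.outer(d,d);A+=P;b+=P@o
    x=np.linalg.solve(A,b);return x,[np.round(proj(c,x)[0]-uv,1) for c,uv in obs]
E
python3 - <<'E'
from h import *
t=load("top0")[1]["image"][:,:,::-1];s=load("scene0")[1]["image"][:,:,::-1]
def cr(im,x,y,w,h,n):
    cv2.imwrite(f"pics/{n}.png",cv2.resize(im[y:y+h,x:x+w],None,fx=8,fy=8,interpolation=cv2.INTER_CUBIC))
cr(t,290,140,100,75,"c1");cr(t,155,230,80,65,"c2");cr(s,210,195,100,75,"c3");cr(s,335,325,90,75,"c4")
c=cam("top0")
for n,uv,z in [("restc",(192,268),.01),("handle",(186,280),.16),("tin",(277,293),.019),("dish",(326,294),.012),("beaker",(387,312),.03),("case",(432,288),.05),("pump",(340,195),.1)]: print(n,onz(c,uv,z).round(3))
E
```

```text
restc [0.478 0.244 0.01 ]
handle [0.433 0.223 0.16 ]
tin [0.419 0.028 0.019]
dish [ 0.42  -0.094  0.012]
beaker [ 0.377 -0.245  0.03 ]
case [ 0.437 -0.352  0.05 ]
pump [ 0.652 -0.122  0.1  ]
```

View pics/c1.png

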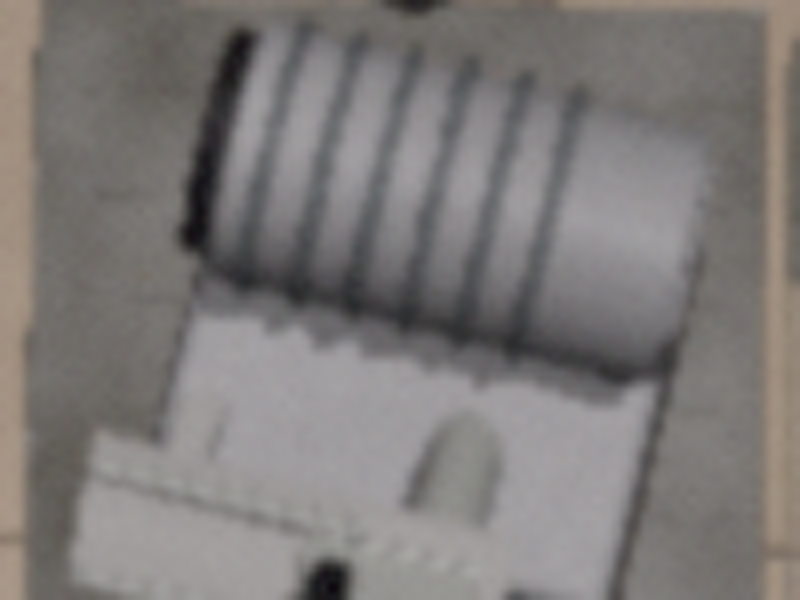

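View pics/c2.png

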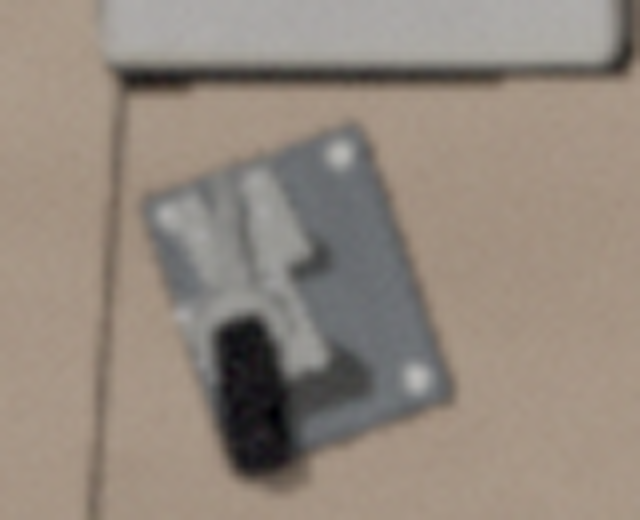

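View pics/c3.png

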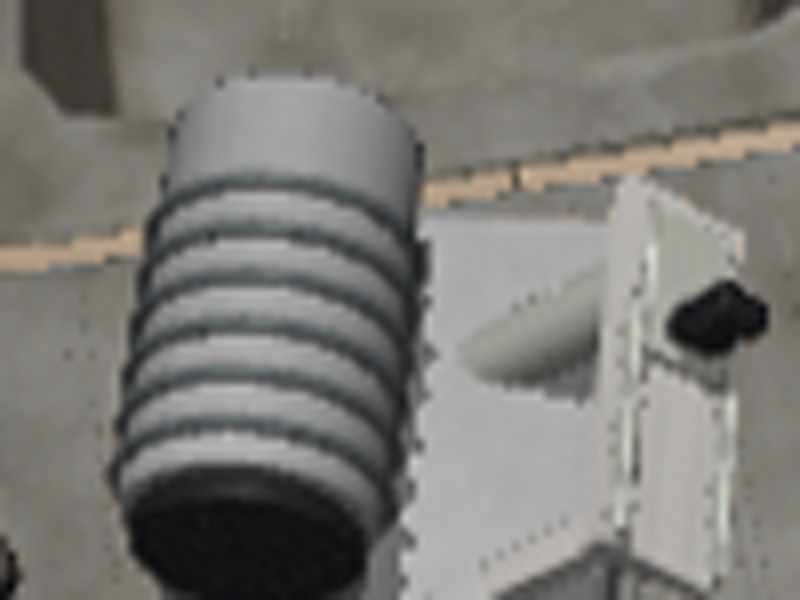

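View pics/c4.png

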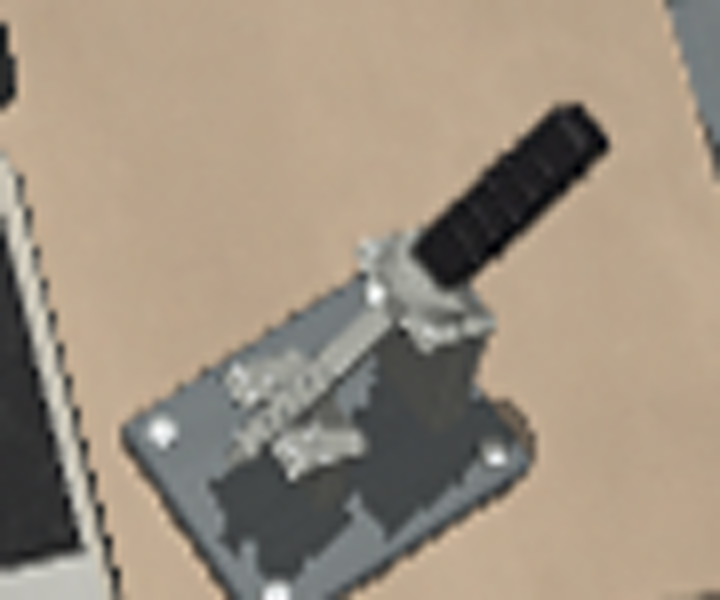

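```bash
cat >> h.py <<'E'
def go(target,yawdeg):
    from workcell import readout
    s=readout.get_state();Rm=R.from_quat(s["orientation"]).as_matrix()
    d=Rm.T@(np.array(target)-s["tcp_pos"])*1000
    yaw=np.degrees(np.arctan2(Rm[1,0],Rm[0,0]))
    print("clock",round(s["clock"],2),"tcp",s["tcp_pos"].round(4),"yaw",yaw.round(2),"F",s["force"].round(1),"g",round(s["grip_width"],3)); print("shift mm",d.round(1),"turn",round(yaw-yawdeg,2),"rows",int(np.ceil(max(np.linalg.norm(d)/41.7,abs(yaw-yawdeg)/7.16))))
def snap(n):
    from workcell import readout,vision
    s=readout.get_state();f=vision.grab_frame("wrist" if n[0]=="w" else n.rstrip("0123456789"))
    cv2.imwrite(f"pics/{n}.png",f["image"][:,:,::-1]);pickle.dump((s,f),open(f"pics/{n}.pkl","wb"))
E
python3 - <<'E'
from h import *
go([.40,-.42,.33],-12)
go([.52,-.11,.33],-12)
E
```

```text
clock 0.15 tcp [ 0.1774 -0.5991  0.2135] yaw 16.49 F [-0.7  1.3  0.1] g 0.999
shift mm [ 264.3 -108.7 -116.4] turn 28.49 rows 8
clock 0.15 tcp [ 0.1774 -0.5991  0.2135] yaw 16.49 F [-0.7  1.3  0.1] g 0.999
shift mm [ 467.3 -371.8 -116.2] turn 28.49 rows 15
```

Call:
drive_tool --series '[[[264,-109,-116],15,1],[[264,-109,-116],15,1],[[264,-109,-116],15,1],[[264,-109,-116],15,1],[[264,-109,-116],15,1],[[264,-109,-116],15,1],[[467,-372,-116],28.5,1],[[467,-372,-116],28.5,1],[[467,-372,-116],28.5,1],[[467,-372,-116],28.5,1],[[467,-372,-116],28.5,1],[[467,-372,-116],28.5,1],[[467,-372,-116],28.5,1],[[467,-372,-116],28.5,1],[[467,-372,-116],28.5,1],[[467,-372,-116],28.5,1],[[467,-372,-116],28.5,1],[[467,-372,-116],28.5,1]]'

```text
clock: 1.65
tcp_pos: [0.5194, -0.11, 0.3295]
orientation: [0.995, -0.104, -0.0, -0.0]
force: [-0.2, -0.2, -0.2]
grip_width: 1.002
```

Run:
```python
from h import *
snap("w1"); go([.44,-.07,.30],-12)
```

```text
clock 1.7 tcp [ 0.5192 -0.1107  0.3296] yaw -12.02 F [ 0.2 -0.4  0.1] g 0.998
shift mm [-85.9 -23.3  29.6] turn -0.02 rows 3
```

View pics/w1.png

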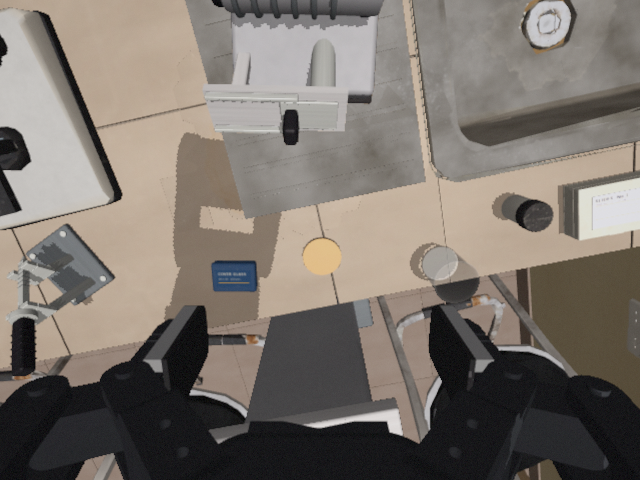

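Run:
```python
from h import *
c=cam("w1");print(onz(c,(315,110),.118),onz(c,(290,122),.14),onz(c,(208,88),.134),onz(c,(347,95),.134),onz(c,(215,131),.1),onz(c,(345,130),.1))
print(onz(c,(22,340),.14),onz(c,(65,225),.01),onz(c,(113,272),.01))
im=load("w1")[1]["image"][:,:,::-1]
cv2.imwrite("pics/w1c.png",cv2.resize(im[70:150,190:370],None,fx=4.4,fy=4.4,interpolation=cv2.INTER_CUBIC))
go([.47,-.04,.26],-12)
```

```text
[ 0.60518347 -0.12527925  0.118     ] [ 0.59917539 -0.10161475  0.14      ] [ 0.64190851 -0.03741552  0.134     ] [ 0.61098395 -0.15548645  0.134     ] [ 0.60713831 -0.02421562  0.1       ] [ 0.58135162 -0.15036243  0.1       ]
[0.44440948 0.22446127 0.14      ] [0.53755327 0.22551159 0.01      ] [0.46196906 0.1878851  0.01      ]
clock 1.7 tcp [ 0.5192 -0.1107  0.3296] yaw -12.02 F [ 0.2 -0.4  0.1] g 0.998
shift mm [-62.8 -58.9  69.6] turn -0.02 rows 3
```

View pics/w1c.png

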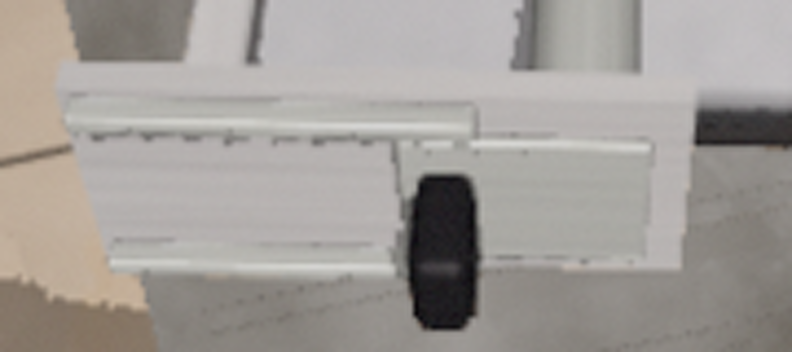

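Run:
```python
from h import *
go([.54,-.10,.24],-12)
go([.52,-.01,.27],-12)
```

```text
clock 1.7 tcp [ 0.5192 -0.1107  0.3296] yaw -12.02 F [ 0.2 -0.4  0.1] g 0.998
shift mm [ 18.2 -14.8  89.5] turn -0.02 rows 3
clock 1.7 tcp [ 0.5192 -0.1107  0.3296] yaw -12.02 F [ 0.2 -0.4  0.1] g 0.998
shift mm [-20.1 -98.7  59.6] turn -0.02 rows 3
```

Call:
drive_tool --series '[[[18,-15,90],0,1],[[18,-15,90],0,1],[[18,-15,90],0,1],[[18,-15,90],0,1],[[18,-15,90],0,1]]'

```text
clock: 2.12
tcp_pos: [0.5399, -0.1009, 0.2405]
orientation: [0.994, -0.105, -0.0, -0.0]
force: [-0.6, 0.1, 1.3]
grip_width: 1.003
```

Run:
```python
from h import *
snap("w2")
im=load("w2")[1]["image"][:,:,::-1]
cv2.imwrite("pics/w2c.png",cv2.resize(im[0:200,140:420],None,fx=2.8,fy=2.8,interpolation=cv2.INTER_CUBIC))
go([.52,-.01,.27],-12)
```

```text
clock 2.17 tcp [ 0.5402 -0.1009  0.2414] yaw -12.08 F [-0.7 -0.2 -0.7] g 1.0
shift mm [-38.7 -84.6 -28.7] turn -0.08 rows 3
```

View pics/w2c.png

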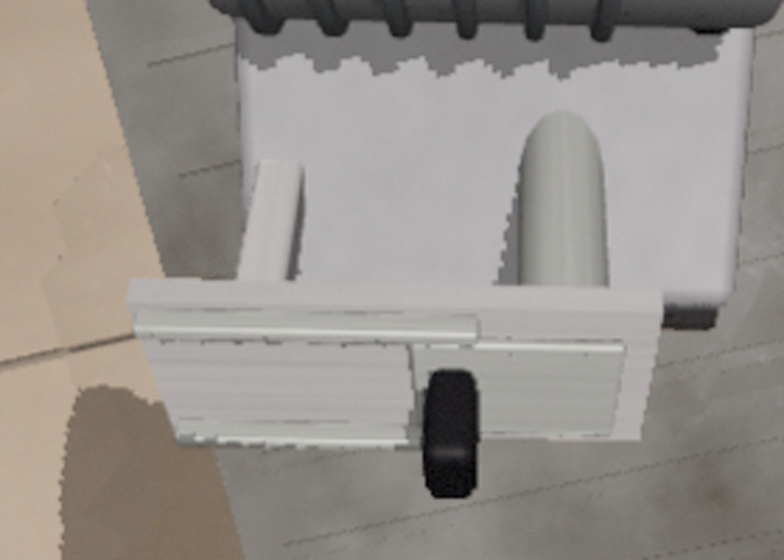

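Call:
drive_tool --series '[[[-39,-85,-29],0,1],[[-39,-85,-29],0,1],[[-39,-85,-29],0,1],[[-39,-85,-29],0,1],[[-39,-85,-29],0,1]]'

```text
clock: 2.58
tcp_pos: [0.5202, -0.0097, 0.2722]
orientation: [0.995, -0.105, 0.002, 0.0]
force: [1.1, 0.5, 0.1]
grip_width: 0.997
```

Run:
```python
from h import *
snap("w3")
im=load("w3")[1]["image"][:,:,::-1]
cv2.imwrite("pics/w3c.png",cv2.resize(im[20:220,240:520],None,fx=2.8,fy=2.8,interpolation=cv2.INTER_CUBIC))
go([.42,.16,.32],18)
```

```text
clock 2.63 tcp [ 0.5202 -0.0103  0.2714] yaw -12.06 F [-0.5 -0.4 -0.1] g 1.0
shift mm [-133.4 -145.6  -49. ] turn -30.06 rows 5
```

View pics/w3c.png

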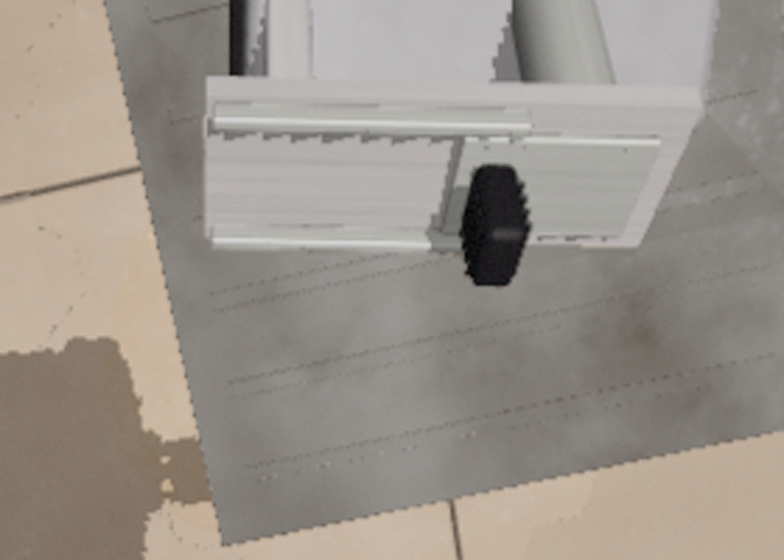

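View pics/w3.png

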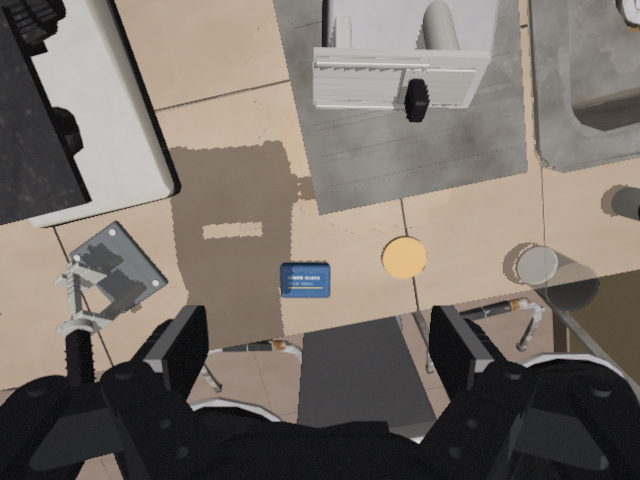

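```bash
cat > fit.py <<'E'
from h import *
from scipy.optimize import least_squares
obs={"w2":dict(A=(368.6,157.1),B=(376.8,103.9),C=(186.8,100.4),P1=(363.2,123.9),P2=(358.9,155.7),P3=(287.5,122.5),G=(301.4,170),T=(341.4,89.3),L=(310.7,116.1)),
"w1":dict(A=(345.2,130.9),B=(348,88.9),C=(204.1,84.8),P1=(338.2,103.4),P2=(336.6,128.2),P3=(280.5,102.3),G=(290.5,137.7),T=(323,79.1),L=(297.7,96.8)),
"w3":dict(A=(467.9,107.5),B=(491.4,52.1),C=(314.3,47.1),P1=(475.4,70.4),P2=(463.2,105.7),P3=(404.3,68.9),G=(416.8,112.1),T=(441.4,41.4),L=(429.3,64.6))}
cams={k:cam(k) for k in obs}
def Rg(yaw,tilt):
    # z = out: toward robot & up ; y = left; x= up & away
    z=np.array([-np.cos(tilt),0,np.sin(tilt)]);y=np.array([0,1,0.]);x=np.cross(y,z)
    return R.from_euler("z",yaw).as_matrix()@np.stack([x,y,z],1)
def res(p,full=False):
    pos,yaw,tilt,a,s,lx=p[:3],p[3],p[4],p[5],p[6],p[7];zt=p[8:11]
    Rm=Rg(yaw,tilt);r=[];names=[]
    for i,(k,o) in enumerate(obs.items()):
        pts=dict(A=(-.023,a,0),B=(.023,a,-.008),C=(.023,a+.128,-.008),P1=(.016,-.026+s,.005),P2=(-.016,-.026+s,.005),P3=(.016,.026+s,.005),G=(0,.026+s,.033),T=(0,0,zt[i]),L=(lx,.019,.007))
        for n,uv in o.items():
            e=proj(cams[k],pos+Rm@np.array(pts[n]))[0]-uv
            r+=list(e);names.append((k,n,e.round(1)))
    if full:
        for n in names: print(*n)
    return np.array(r)
p0=[.61,-.12,.118,-.2,.785,-.032,.005,.019,-.05,-.05,-.05]
f=least_squares(res,p0,loss="soft_l1")
if __name__=="__main__":
    res(f.x,True);print(f.x[:3].round(4),np.degrees(f.x[3:5]).round(2),f.x[5:].round(4),(f.x[:3]+Rg(*f.x[3:5])@[0,.026+f.x[6],.021]).round(4))
E
python3 fit.py
```

```text
w2 A [ 0.  -0.2]
w2 B [-0.1 -1.2]
w2 C [ 1.3 -0.9]
w2 P1 [1.  0.3]
w2 P2 [ 0.3 -0. ]
w2 P3 [0.1 0.4]
w2 G [-14.4   0.6]
w2 T [-3.7  0. ]
w2 L [1.2 1.4]
w1 A [-0.5 -0. ]
w1 B [ 0.4 -2.2]
w1 C [ 0.4 -1. ]
w1 P1 [ 0.6 -0.3]
w1 P2 [0.2 1.1]
w1 P3 [-0.1 -0.4]
w1 G [-10.6   0.7]
w1 T [-2.4 -0. ]
w1 L [1.  0.6]
w3 A [0.2 0.3]
w3 B [-2.6 -1.4]
w3 C [-0.3  0.3]
w3 P1 [1.9 0.2]
w3 P2 [-1.1 -0.5]
w3 P3 [2.  0.4]
w3 G [-11.5   1.6]
w3 T [-3.7  0.2]
w3 L [ 2.7 -1.8]
[ 0.6021 -0.1295  0.1172] [-13.04  45.18] [-0.0247  0.0096  0.0231 -0.0478 -0.0459 -0.0522] [ 0.5957 -0.0915  0.1321]
```

Call:
drive_tool --series '[[[-133,-146,-49],-30,1],[[-133,-146,-49],-30,1],[[-133,-146,-49],-30,1],[[-133,-146,-49],-30,1],[[-133,-146,-49],-30,1],[[-133,-146,-49],-30,1],[[-133,-146,-49],-30,1]]'

```text
clock: 3.22
tcp_pos: [0.4206, 0.1605, 0.3205]
orientation: [0.988, 0.157, 0.002, 0.001]
force: [0.2, 0.2, 0.0]
grip_width: 0.999
```

Run:
```python
from h import *
snap("w4")
go([.50,.24,.27],18)
```

```text
clock 3.27 tcp [0.421  0.1597 0.32  ] yaw 17.93 F [-0.1 -0.  -0.8] g 0.995
shift mm [ 99.7 -52.2  50.2] turn -0.07 rows 3
```

View pics/w4.png

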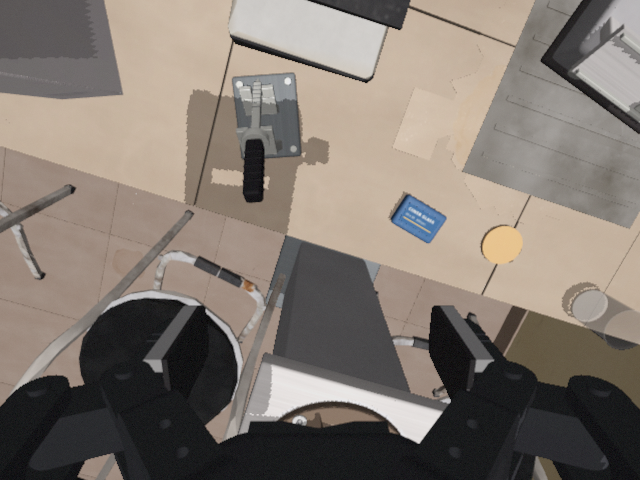

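```bash
sed -i 's/P1=(.016,-.026+s/P1=(.016,p[11]/; s/P2=(-.016,-.026+s/P2=(-.016,p[11]/; s/P3=(.016,.026+s/P3=(.016,p[11]+.052/; s/-.05,-.05,-.05\]/-.05,-.05,-.05,-.02]/' fit.py; python3 fit.py
python3 - <<'E'
from h import *
im=load("w4")[1]["image"][:,:,::-1]
cv2.imwrite("pics/w4c.png",cv2.resize(im[60:210,180:370],None,fx=4,fy=4,interpolation=cv2.INTER_CUBIC))
E
```

```text
w2 A [-0.1 -0.3]
w2 B [-0.1 -1.1]
w2 C [ 1.5 -1.2]
w2 P1 [0.4 0.4]
w2 P2 [-0.3 -0.1]
w2 P3 [-0.4  0.4]
w2 G [-0.7  0.8]
w2 T [-3.7  0. ]
w2 L [1.2 1.4]
w1 A [-0.5 -0.1]
w1 B [ 0.4 -2.1]
w1 C [ 0.6 -1.2]
w1 P1 [ 0.2 -0.3]
w1 P2 [-0.3  1.1]
w1 P3 [-0.5 -0.4]
w1 G [-0.2  0.9]
w1 T [-2.3 -0. ]
w1 L [1.  0.6]
w3 A [0.  0.3]
w3 B [-2.7 -1.2]
w3 C [-0.2  0.1]
w3 P1 [1.1 0.4]
w3 P2 [-1.8 -0.5]
w3 P3 [1.4 0.4]
w3 G [1.1 1.9]
w3 T [-3.7  0.2]
w3 L [ 2.6 -1.7]
[ 0.6021 -0.1295  0.1168] [-13.14  45.  ] [-0.0248  0.0002  0.0232 -0.0476 -0.0457 -0.052  -0.0161] [ 0.5936 -0.1006  0.1317]
```

View pics/w4c.png

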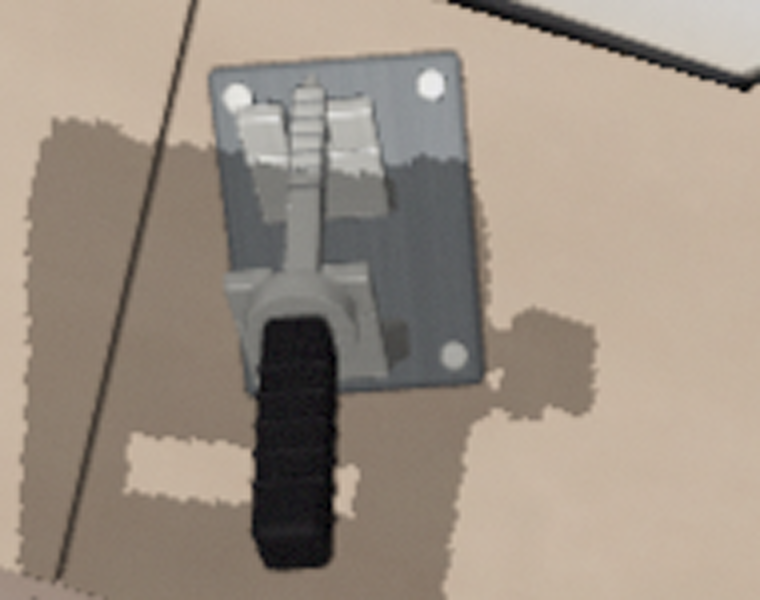

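Call:
drive_tool --series '[[[100,-52,50],0,1],[[100,-52,50],0,1],[[100,-52,50],0,1],[[100,-52,50],0,1],[[100,-52,50],0,1]]'

```text
clock: 3.68
tcp_pos: [0.5017, 0.2387, 0.2675]
orientation: [0.988, 0.155, -0.001, 0.001]
force: [0.3, -1.0, 0.1]
grip_width: 1.001
```

Run:
```python
from h import *
snap("w5")
im=load("w5")[1]["image"][:,:,::-1]
cv2.imwrite("pics/w5c.png",im)
```

```text
(no output)
```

View pics/w5c.png

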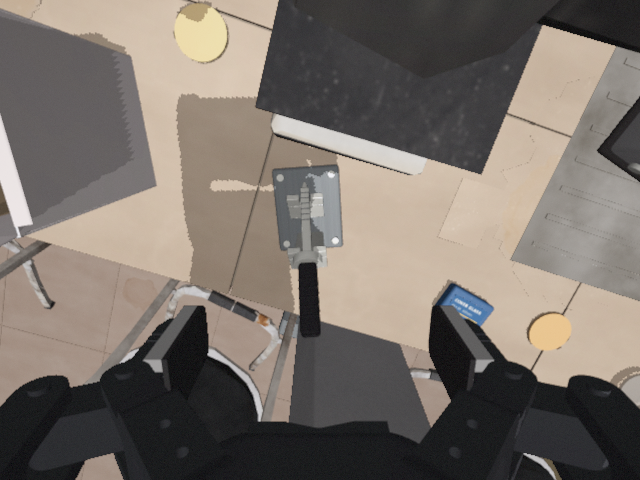

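Run:
```python
from h import *
im=load("w5")[1]["image"][:,:,::-1]
cv2.imwrite("pics/w5c.png",cv2.resize(im[155:345,230:390],None,fx=3.1,fy=3.1,interpolation=cv2.INTER_CUBIC))
```

```text
(no output)
```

View pics/w5c.png

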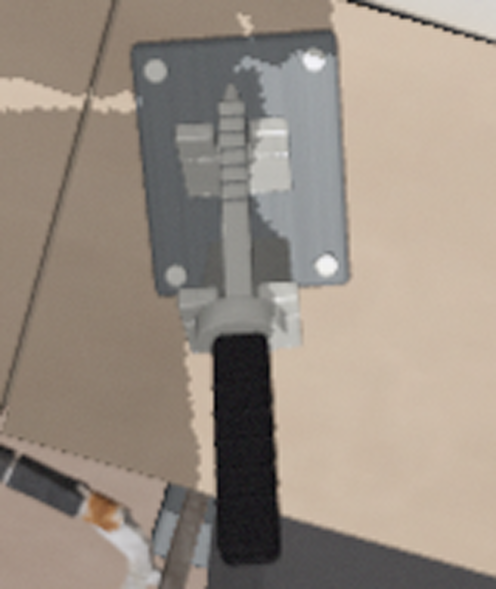

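```bash
cat > fitrod.py <<'E'
from h import *
from fit import Rg
from scipy.optimize import least_squares
pts=dict(T=(0,0,-.119),N=(.008,0,-.031),F=(.008,0,.031),B=(-.008,0,.031))
o={"w4":dict(T=(257.5,79.5),N=(254.5,140),F=(253.3,192),B=(253.3,201.8)),"w5":dict(T=(304.5,183.4),N=(307.7,263.4),F=(310,330.2))}
cs={k:cam(k) for k in o}
def res(p,full=0):
    r=[]
    for k in o:
        for n,uv in o[k].items():
            e=proj(cs[k],p[:3]+Rg(p[3],p[4])@np.array(pts[n]))[0]-uv;r+=list(e)
            if full: print(k,n,e.round(1))
    return np.array(r)
f=least_squares(res,[.44,.22,.14,.3,.785],loss="soft_l1")
print(f.x[:3].round(4),np.degrees(f.x[3:]).round(2));res(f.x,1)
# base edges yaw
for k,pp in dict(w4=[(458,51),(483,380),(211,69),(250,388)],w5=[(332,33),(348,282),(134,45),(158,293)]).items():
    w=[onz(cs[k],((u/4+180,v/4+60) if k=="w4" else (u/3.1+230,v/3.1+155)),.01) for u,v in pp]
    for a,b in((0,1),(2,3)): d=w[a]-w[b];print(k,np.degrees(np.arctan2(d[1],d[0])).round(1),np.linalg.norm(d).round(3))
    print(np.mean(w,0).round(4))
E
python3 fitrod.py
```

```text
[0.4376 0.2255 0.1364] [22.   45.34]
w4 T [0.7 1. ]
w4 N [-0.4 -2.6]
w4 F [-1.5  0.3]
w4 B [2.2 1.2]
w5 T [-0.1 -0.3]
w5 N [-0.5 -3.8]
w5 F [0.3 0.6]
w4 21.7 0.093
w4 21.8 0.09
[0.4826 0.2428 0.01  ]
w5 22.4 0.092
w5 21.4 0.092
[0.4823 0.2434 0.01  ]
```

```bash
python3 - <<'E' | grep -v "^w"
from fit import *
Rm=Rg(*f.x[3:5]);g=f.x[:3]+Rm@[0,.026+f.x[6],.031]
print(g.round(4)); t=g+[0,0,.003]
go([.45,.06,.29],5);go(t+[0,0,.09],-13.1);go(t,-13.1)
E
```

```text
[ 0.5867 -0.099   0.1387]
clock 3.73 tcp [0.5011 0.2384 0.2688] yaw 17.81 F [ 0.  -0.6 -0.3] g 1.0
shift mm [-103.2  154.2  -20.9] turn 12.81 rows 5
clock 3.73 tcp [0.5011 0.2384 0.2688] yaw 17.81 F [ 0.  -0.6 -0.3] g 1.0
shift mm [-21.7 347.3  37.9] turn 30.91 rows 9
clock 3.73 tcp [0.5011 0.2384 0.2688] yaw 17.81 F [ 0.  -0.6 -0.3] g 1.0
shift mm [-21.7 347.1 127.9] turn 30.91 rows 9
```

Call:
drive_tool --series '[[[-103,154,-20],13,0.5],[[-103,154,-20],13,0.5],[[-103,154,-20],13,0.5],[[-103,154,-20],13,0.5],[[-22,347,38],31,0.5],[[-22,347,38],31,0.5],[[-22,347,38],31,0.5],[[-22,347,38],31,0.5],[[-22,347,38],31,0.5],[[-22,347,38],31,0.5],[[-22,347,38],31,0.5],[[-22,347,38],31,0.5],[[-22,347,38],31,0.5]]'

```text
clock: 4.82
tcp_pos: [0.5855, -0.0993, 0.2324]
orientation: [0.993, -0.115, 0.001, 0.001]
force: [-0.3, -0.2, -0.1]
grip_width: 0.501
```

Run:
```python
from h import *
snap("w6");snap("scene6")
go([.5867,-.099,.1417],-13.1)
print(proj(cam("w6"),[[.5936,-.1006,.1317],[.5867,-.099,.1387]]))
im=load("scene6")[1]["image"][:,:,::-1]
cv2.imwrite("pics/s6c.png",cv2.resize(im[150:300,200:400],None,fx=4,fy=4,interpolation=cv2.INTER_CUBIC))
```

```text
clock 4.92 tcp [ 0.5857 -0.0984  0.2327] yaw -13.17 F [-0.7 -0.2  0.1] g 0.501
shift mm [ 0.9  0.2 91. ] turn -0.07 rows 3
[[316.75220855 221.91411899]
 [316.78441942 234.2024128 ]]
```

View pics/w6.png

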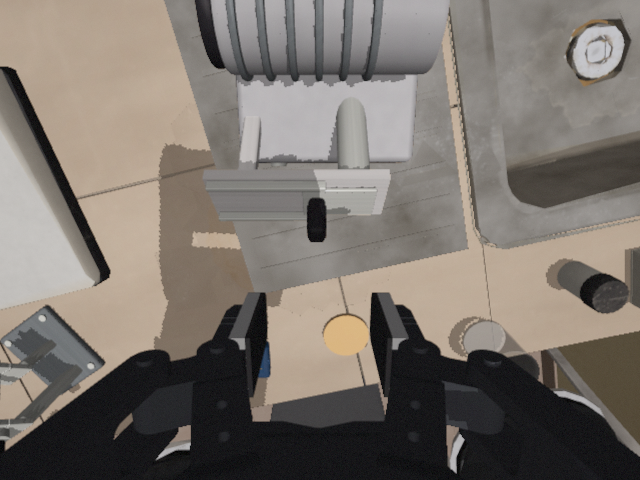

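View pics/s6c.png

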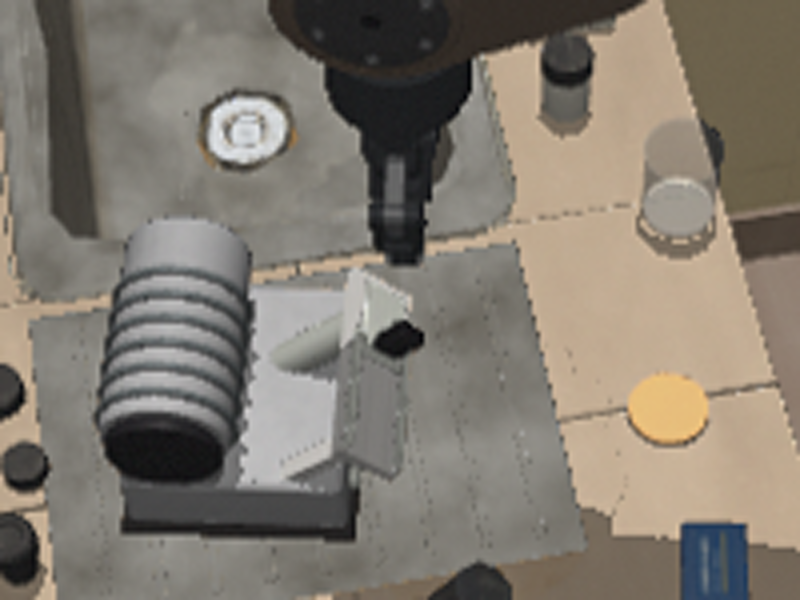

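Call:
drive_tool --series '[[[1,-1,40],0,0.5],[[1,-1,70],0,0.5],[[1,-1,91],0,0.5],[[1,-1,91],0,0.5],[[1,-1,91],0,0.5]]' --force 25

```text
clock: 5.33
tcp_pos: [0.5869, -0.0972, 0.1421]
orientation: [0.993, -0.114, 0.001, 0.001]
force: [0.4, -1.1, 0.5]
grip_width: 0.5
```

Run:
```python
from h import *
snap("w7")
go([.5867,-.099,.1417],-13.1)
```

```text
clock 5.38 tcp [ 0.5875 -0.0975  0.1431] yaw -13.13 F [ 0.6 -1.   0.6] g 0.499
shift mm [-0.5  1.6  1.4] turn -0.03 rows 1
```

View pics/w7.png

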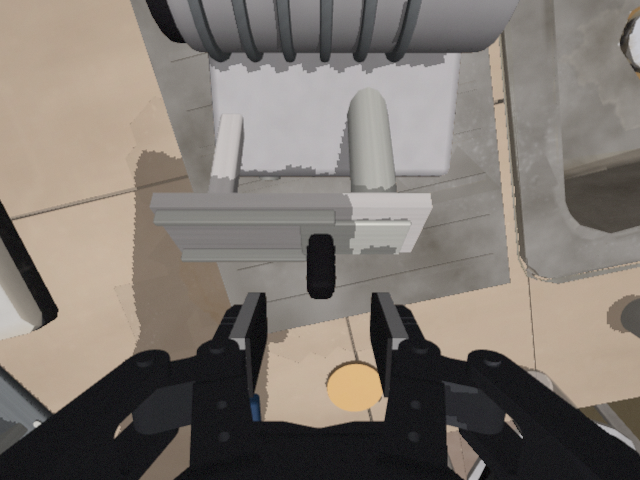

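Run:
```python
from h import *
s,_=load("scene6");c=cam("scene6");p=s["tcp_pos"]
g=np.array([.5936,-.1006,.1317])
for n,q in [("tcp",p),("tip15",p-[0,0,.015]),("tip22",p-[0,0,.022]),("grip",g),("gripout",g+.012*np.array([-.69,.16,.707])),("mouth",np.array([.6021,-.1295,.1168]))]:
    u=proj(c,q)[0];print(n,u.round(1),((u-[200,150])*4).round(0))
snap("scene7"); s,_=load("scene7");c=cam("scene7");p=s["tcp_pos"]
for n,q in [("tcp",p),("tip15",p-[0,0,.015]),("tip22",p-[0,0,.022])]:
    u=proj(c,q)[0];print(n,u.round(1),((u-[240,180])*6).round(0))
im=load("scene7")[1]["image"][:,:,::-1]
cv2.imwrite("pics/s7c.png",cv2.resize(im[180:280,240:360],None,fx=6,fy=6,interpolation=cv2.INTER_CUBIC))
```

```text
tcp [302.4 210.5] [410. 242.]
tip15 [302.7 214.2] [411. 257.]
tip22 [302.8 216. ] [411. 264.]
grip [300.6 234.2] [402. 337.]
gripout [304.  232.4] [416. 330.]
mouth [295.4 228.1] [382. 312.]
tcp [303.1 232.3] [379. 314.]
tip15 [303.4 235.6] [380. 334.]
tip22 [303.5 237.1] [381. 343.]
```

View pics/s7c.png

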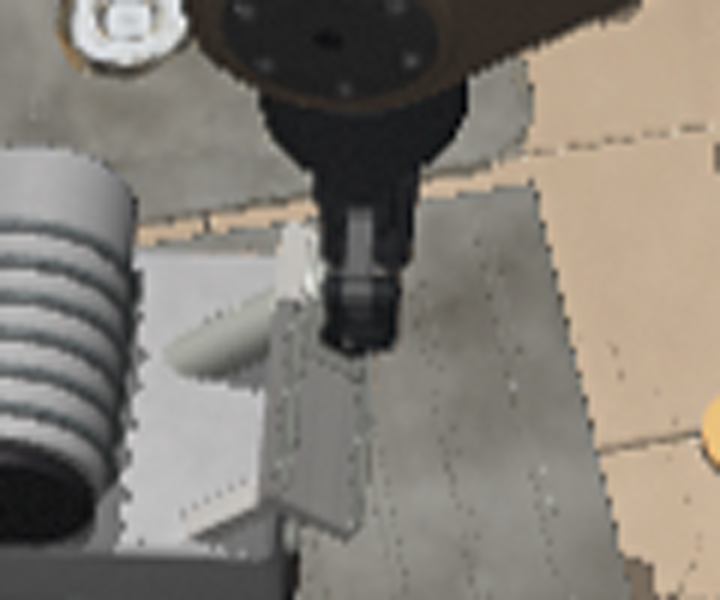

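Call:
drive_tool --series '[[[0,0,0],0,0],[[0,0,0],0,0],[[0,0,0],0,0],[[0,0,0],0,0],[[0,0,0],0,0],[[0,0,0],0,0]]' --force 40

```text
clock: 5.93
tcp_pos: [0.5878, -0.0977, 0.1437]
orientation: [0.993, -0.114, 0.002, 0.001]
force: [0.5, 0.2, -0.4]
grip_width: 0.004
```

Run:
```python
from h import *
snap("w8")
go([.5867,-.099,.1417],-13.1)
```

```text
clock 5.98 tcp [ 0.5878 -0.0977  0.1436] yaw -13.14 F [ 0.3  0.2 -0.4] g 0.003
shift mm [-0.8  1.5  1.9] turn -0.04 rows 1
```

View pics/w8.png

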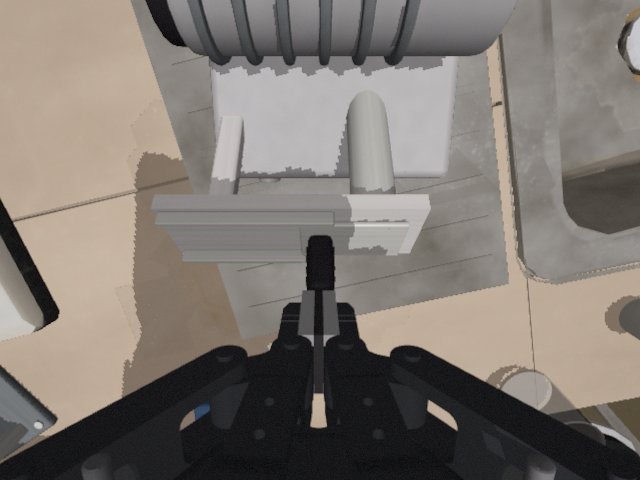

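Run:
```python
from h import *
snap("scene8");snap("top8")
im=load("scene8")[1]["image"][:,:,::-1]
s,_=load("scene8");p=s["tcp_pos"]
a=cv2.resize(im[190:265,260:360],None,fx=8,fy=8,interpolation=cv2.INTER_CUBIC)
c=cam("scene8");ct=cam("top8")
Rm=R.from_quat(s["orientation"]).as_matrix()
for q,col in [(p,(0,0,255)),(p+Rm@[0,0,.022],(0,255,0)),(p+Rm@[0,0,-.022],(255,0,0)),(np.array([.5936,-.1006,.1317]),(0,255,255))]:
    u=(proj(c,q)[0]-[260,190])*8;cv2.circle(a,tuple(u.astype(int)),5,col,-1)
cv2.imwrite("pics/s8c.png",a)
cv2.imwrite("pics/top8c.png",cv2.resize(load("top8")[1]["image"][100:280,240:440,::-1],None,fx=3,fy=3))
print(proj(ct,p))
```

```text
[[329.88903117 217.10655058]]
```

View pics/s8c.png

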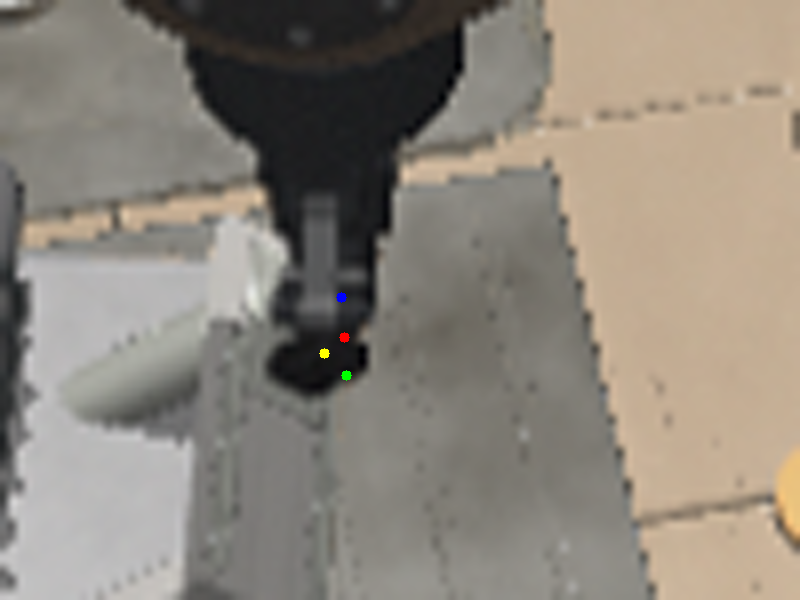

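View pics/top8c.png

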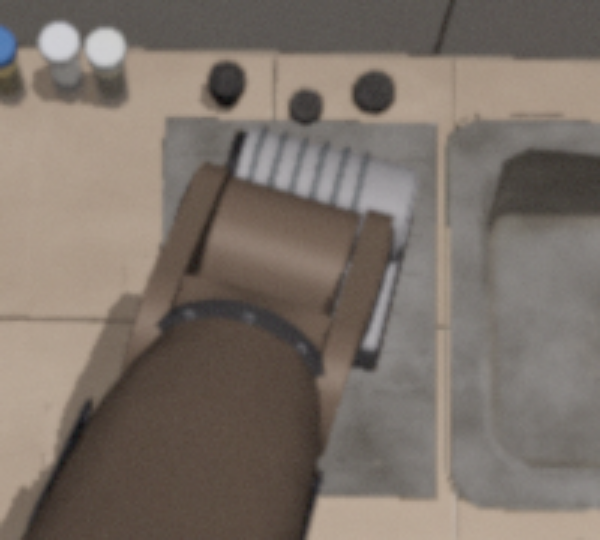

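Run:
```python
from h import *
s,_=load("scene8");p=s["tcp_pos"];Rm=R.from_quat(s["orientation"]).as_matrix()
c=cam("scene8");o,_=ray(c,(0,0));print("campos",o)
for uv in [(280,325),(365,330),(320,325),(298,195),(345,195)]:
    o,d=ray(c,(uv[0]/8+260,uv[1]/8+190));o=Rm.T@(o-p);d=Rm.T@d
    print(uv,(o+d*((-.008-o[1])/d[1])).round(4))
im=load("w8")[1]["image"][:,:,::-1]
cv2.imwrite("pics/w8c.png",cv2.resize(im[220:380,250:390],None,fx=3.7,fy=3.7,interpolation=cv2.INTER_CUBIC))
```

```text
campos [0.66767217 0.61208372 1.27621445]
(280, 325) [ 0.0177 -0.008  -0.0183]
(365, 330) [-0.0072 -0.008  -0.0171]
(320, 325) [ 0.006 -0.008 -0.019]
(298, 195) [ 0.0096 -0.008  -0.0871]
(345, 195) [-0.0036 -0.008  -0.0879]
```

View pics/w8c.png

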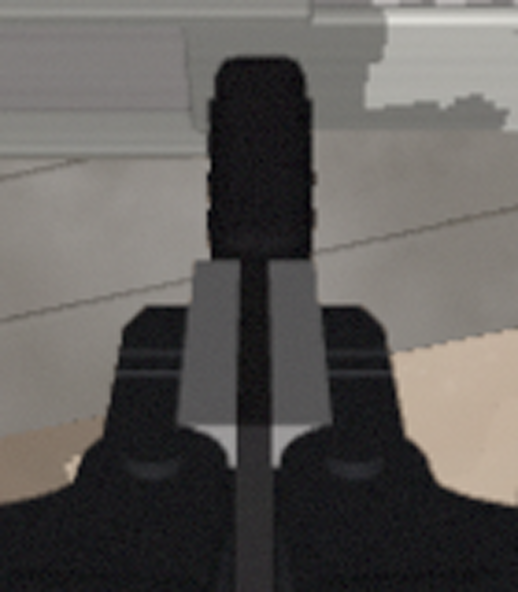

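Call:
drive_tool --series '[[[-1,0,0],0,0.5],[[-1,0,0],0,0.5],[[-1,0,0],0,0.5],[[-1,0,0],0,0.5],[[-1,0,12],0,0.5],[[-1,0,24],0,0.5],[[-1,0,36],0,0.5],[[-1,0,38],0,0.5],[[-1,0,38],0,0.5]]'

```text
clock: 6.83
tcp_pos: [0.5867, -0.0975, 0.105]
orientation: [0.993, -0.114, 0.002, 0.001]
force: [0.5, -0.3, 0.7]
grip_width: 0.498
```

Run:
```python
from h import *
snap("w9");snap("scene9")
go([.5867,-.099,.1007],-13.1)
im=load("scene9")[1]["image"][:,:,::-1]
a=cv2.resize(im[190:265,260:360],None,fx=8,fy=8,interpolation=cv2.INTER_CUBIC)
cv2.imwrite("pics/s9c.png",a)
```

```text
clock 6.93 tcp [ 0.5872 -0.0977  0.106 ] yaw -13.14 F [-0.1  0.5  0. ] g 0.501
shift mm [-0.2  1.4  5.3] turn -0.04 rows 1
```

View pics/w9.png

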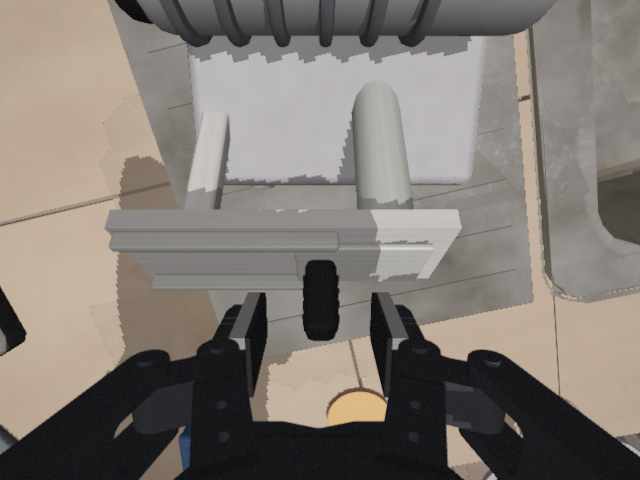

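View pics/s9c.png

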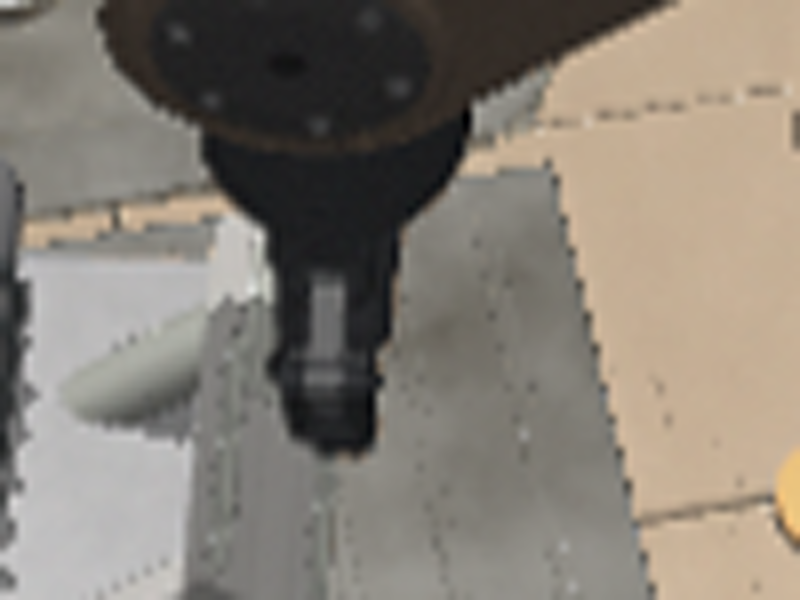

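Call:
drive_tool --series '[[[0,0,3],0,0],[[0,0,3],0,0],[[0,0,3],0,0],[[0,0,3],0,0],[[0,0,3],0,0],[[0,0,3],0,0]]' --force 40

```text
clock: 7.43
tcp_pos: [0.5874, -0.0978, 0.1034]
orientation: [0.993, -0.114, 0.003, 0.001]
force: [-1.3, 0.1, 3.0]
grip_width: 0.131
```

Run:
```python
from h import *
snap("w10")
go([.5867,-.099,.1007],-13.1)
```

```text
clock 7.48 tcp [ 0.5873 -0.0978  0.1034] yaw -13.14 F [-1.  -0.2  4.9] g 0.131
shift mm [-0.4  1.4  2.7] turn -0.04 rows 1
```

View pics/w10.png

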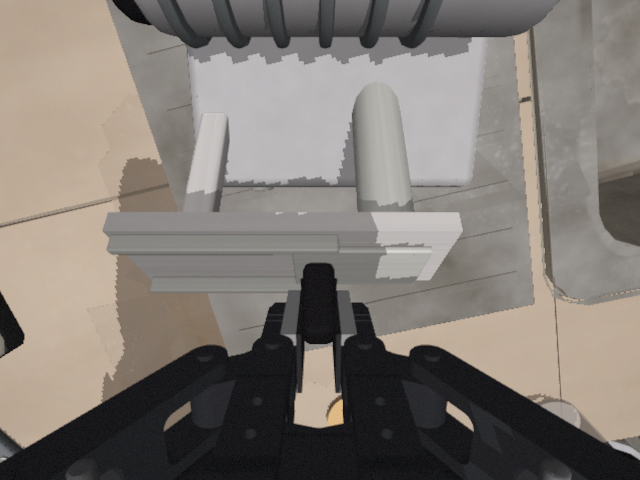

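Call:
drive_tool --series '[[[0,-6,0],0,0],[[0,-14,0],0,0],[[0,-22,0],0,0],[[0,-30,0],0,0],[[0,-38,0],0,0],[[0,-44,0],0,0],[[0,-48,0],0,0],[[0,-50,0],0,0],[[0,-51,0],0,0],[[0,-51,0],0,0]]'

```text
clock: 8.32
tcp_pos: [0.5982, -0.0518, 0.1033]
orientation: [0.993, -0.114, 0.002, 0.004]
force: [-9.3, -30.5, 4.1]
grip_width: 0.135
```

Run:
```python
from h import *
snap("w11")
go([.5873,-.0978,.1034],-13.1)
```

```text
clock 8.37 tcp [ 0.5982 -0.0517  0.1033] yaw -13.14 F [ -8.5 -30.9   3.5] g 0.13
shift mm [-0.2 47.3  0.2] turn -0.04 rows 2
```

View pics/w11.png

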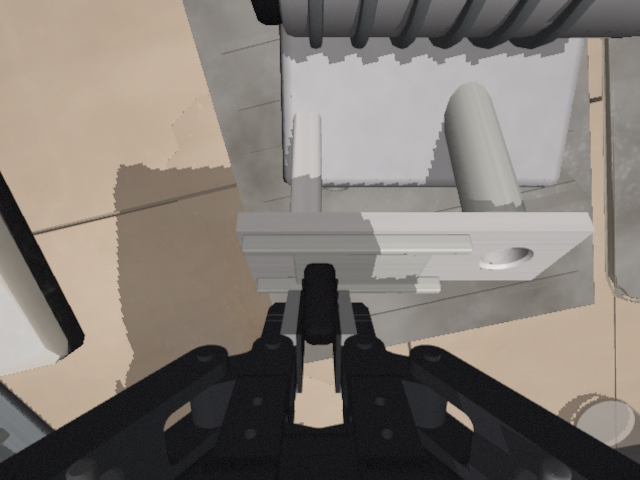

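Call:
drive_tool --series '[[[0,1.5,0],0,0.13],[[0,1.5,0],0,0.3],[[0,1.5,0],0,0.4],[[0,1.5,0],0,0.4],[[0,1.5,-30],0,0.4],[[0,1.5,-70],0,0.4],[[0,40,-100],0,0.4],[[0,60,-100],0,0.4],[[0,60,-100],0,0.4],[[0,60,-100],0,0.4]]'

```text
clock: 9.2
tcp_pos: [0.5842, -0.1098, 0.2041]
orientation: [0.993, -0.115, 0.003, 0.004]
force: [-0.2, -0.3, 0.3]
grip_width: 0.398
```

Run:
```python
from h import *
snap("w12")
im=load("w12")[1]["image"][:,:,::-1]
cv2.imwrite("pics/w12c.png",cv2.resize(im[130:270,170:450],None,fx=2.8,fy=2.8,interpolation=cv2.INTER_CUBIC))
go([.53,-.14,.23],-13.1)
```

```text
clock 9.25 tcp [ 0.5841 -0.109   0.2035] yaw -13.17 F [-0.5 -0.1 -0.5] g 0.397
shift mm [-45.5  42.7 -26.4] turn -0.07 rows 2
```

View pics/w12c.png

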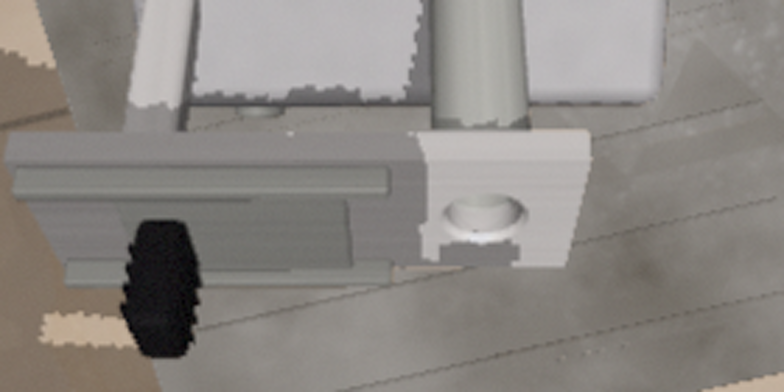

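Call:
drive_tool --series '[[[-45,43,-10],0,0.5],[[-45,43,-10],0,0.5],[[-45,43,-10],0,0.5],[[-45,43,-10],0,0.5]]'

```text
clock: 9.58
tcp_pos: [0.5303, -0.14, 0.2133]
orientation: [0.993, -0.115, 0.002, 0.003]
force: [0.5, 0.6, 1.6]
grip_width: 0.499
```

Run:
```python
from h import *
snap("w13")
im=load("w13")[1]["image"][:,:,::-1]
cv2.imwrite("pics/w13c.png",cv2.resize(im[60:200,170:450],None,fx=2.8,fy=2.8,interpolation=cv2.INTER_CUBIC))
im=load("w11")[1]["image"][:,:,::-1]
cv2.imwrite("pics/w11c.png",cv2.resize(im[190:310,420:610],None,fx=4,fy=4,interpolation=cv2.INTER_CUBIC))
go([.44,.10,.28],5)
go([.4376,.2255,.26],22)
```

```text
clock 9.63 tcp [ 0.5308 -0.1398  0.2132] yaw -13.15 F [-0.3  1.   0.4] g 0.498
shift mm [-142.7 -212.4  -68.8] turn -18.15 rows 7
clock 9.63 tcp [ 0.5308 -0.1398  0.2132] yaw -13.15 F [-0.3  1.   0.4] g 0.498
shift mm [-173.7 -334.2  -49.7] turn -35.15 rows 10
```

View pics/w13c.png

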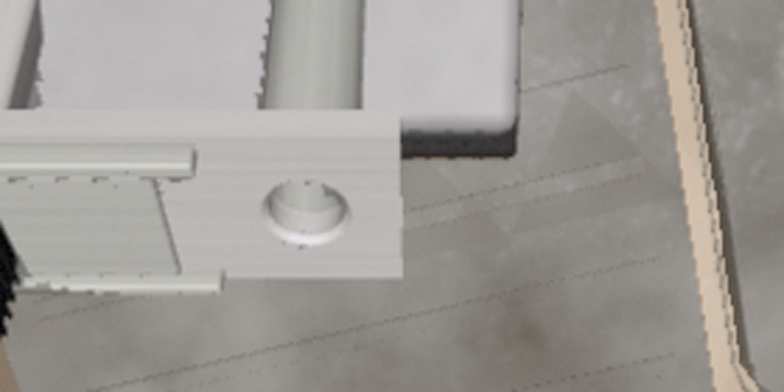

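View pics/w11c.png

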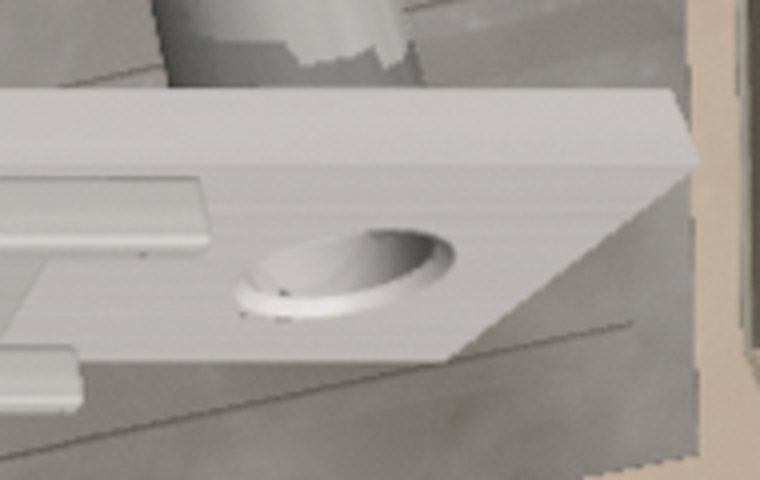

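Run:
```python
from h import *
ob=[(cam("w11"),(506.5,258.5)),(cam("w12"),(343.2,207.3)),(cam("w13"),(279.3,136.1))]
print(tri(*ob));print(tri(*ob[:2]));print(tri(ob[0],ob[2]));print(tri(*ob[1:]))
# flange edges for yaw: top-back edge px
f=load("w13")[1]
from fit import Rg
```

```text
(array([ 0.60174358, -0.13174412,  0.1185101 ]), [array([-0.2,  0.1]), array([-0.1,  0.2]), array([ 0.1, -0.3])])
(array([ 0.60186561, -0.13178931,  0.11861952]), [array([ 0. , -0.1]), array([-0. ,  0.1])])
(array([ 0.60168364, -0.1317031 ,  0.11856521]), [array([-0.2,  0.3]), array([ 0.1, -0.2])])
(array([ 0.60165638, -0.13168706,  0.11784756]), [array([-0.2,  0.2]), array([ 0.2, -0.2])])
```

Call:
drive_tool --series '[[[-143,-212,-69],-18,0.5],[[-143,-212,-69],-18,0.5],[[-143,-212,-69],-18,0.5],[[-143,-212,-69],-18,0.5],[[-143,-212,-69],-18,0.5],[[-174,-334,-50],-35,0.5],[[-174,-334,-50],-35,0.5],[[-174,-334,-50],-35,0.5],[[-174,-334,-50],-35,0.5],[[-174,-334,-50],-35,0.5],[[-174,-334,-50],-35,0.5],[[-174,-334,-50],-35,0.5]]'

```text
clock: 10.63
tcp_pos: [0.437, 0.2264, 0.2597]
orientation: [0.982, 0.191, 0.0, 0.004]
force: [0.1, -0.5, 0.5]
grip_width: 0.502
```

Run:
```python
from h import *
snap("w14")
go([.4376,.2255,.105],22)
```

```text
clock 10.68 tcp [0.4372 0.2255 0.2598] yaw 21.92 F [ 1.  -0.2 -0.5] g 0.497
shift mm [  0.4  -1.1 154.8] turn -0.08 rows 4
```

View pics/w14.png

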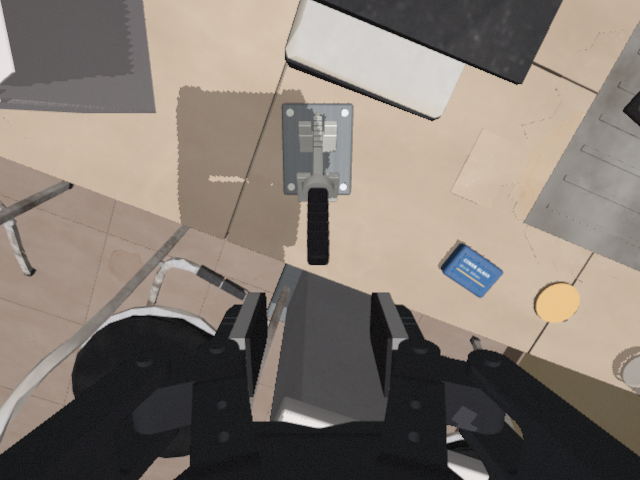

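Call:
drive_tool --series '[[[0,-1,40],0,0.5],[[0,-1,80],0,0.5],[[0,-1,120],0,0.5],[[0,-1,145],0,0.5],[[0,-1,157],0,0.5],[[0,-1,157],0,0.5],[[0,-1,157],0,0.5]]'

```text
clock: 11.27
tcp_pos: [0.4377, 0.2243, 0.1027]
orientation: [0.982, 0.189, 0.0, 0.004]
force: [0.4, -0.5, 1.1]
grip_width: 0.504
```

Run:
```python
from h import *
snap("w15");snap("scene15")
go([.4376,.2255,.103],22)
im=load("scene15")[1]["image"][:,:,::-1]
cv2.imwrite("pics/s15c.png",cv2.resize(im[300:420,320:480],None,fx=5,fy=5,interpolation=cv2.INTER_CUBIC))
```

```text
clock 11.37 tcp [0.4381 0.2249 0.1039] yaw 21.86 F [-0.3 -0.2  0.7] g 0.503
shift mm [-0.2 -0.8  0.9] turn -0.14 rows 1
```

View pics/w15.png

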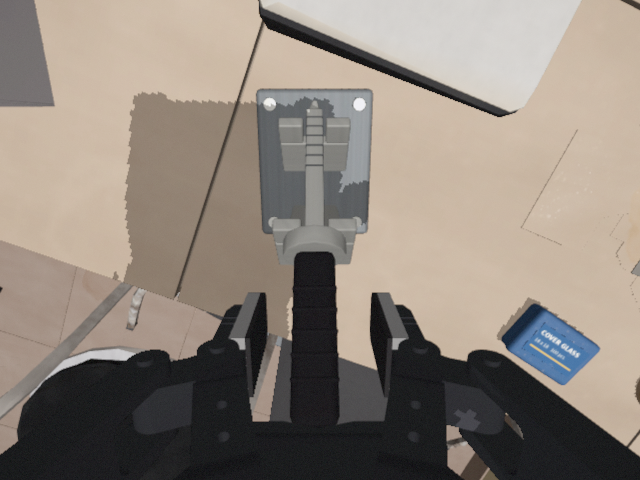

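View pics/s15c.png

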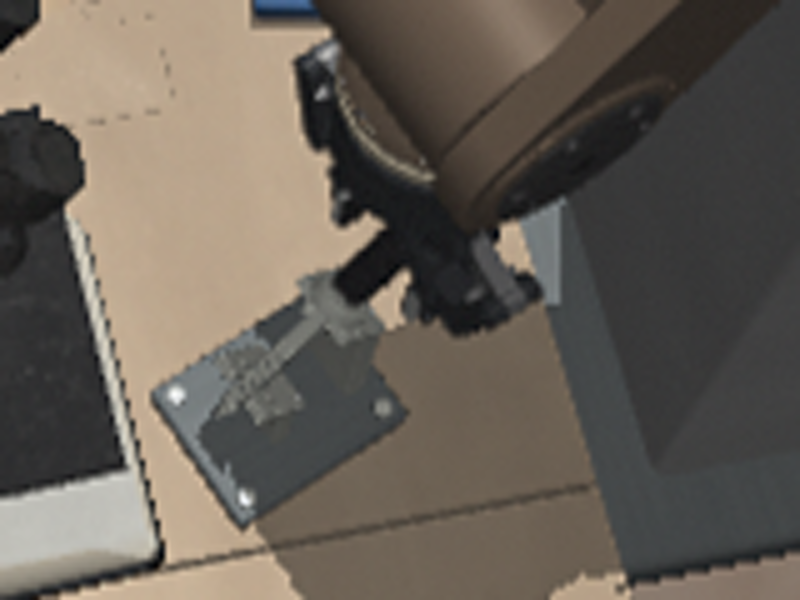

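Call:
drive_tool --series '[[[0,-1,1],0,0.5],[[0,-1,1],0,0],[[0,-1,1],0,0],[[0,-1,1],0,0],[[0,-1,1],0,0],[[0,-1,1],0,0]]' --force 80

```text
clock: 11.87
tcp_pos: [0.4379, 0.2259, 0.1037]
orientation: [0.982, 0.19, 0.002, 0.004]
force: [-2.5, -0.4, 7.2]
grip_width: 0.178
```

Run:
```python
from h import *
snap("w16")
go([.4376,.2255,.103],22)
```

```text
clock 11.92 tcp [0.4379 0.2259 0.1037] yaw 21.87 F [-1.4 -0.1  7.5] g 0.171
shift mm [-0.4  0.2  0.7] turn -0.13 rows 1
```

View pics/w16.png

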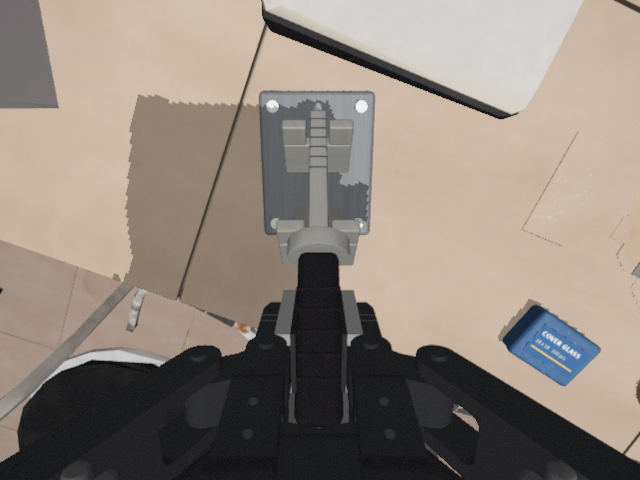

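Call:
drive_tool --series '[[[0,0,-10],0,0],[[0,0,-25],0,0],[[0,0,-45],0,0],[[0,0,-75],0,0],[[0,0,-105],0,0],[[0,0,-120],0,0],[[0,0,-120],0,0],[[0,0,-120],0,0]]'

```text
clock: 12.58
tcp_pos: [0.4372, 0.2268, 0.2241]
orientation: [0.982, 0.19, 0.003, 0.004]
force: [0.5, -1.7, -0.8]
grip_width: 0.175
```

Run:
```python
from h import *
snap("w17")
im=load("w17")[1]["image"][:,:,::-1]
cv2.imwrite("pics/w17c.png",cv2.resize(im[60:300,200:440],None,fx=2.5,fy=2.5,interpolation=cv2.INTER_CUBIC))
go([.44,.10,.24],5)
```

```text
clock 12.63 tcp [0.4368 0.2266 0.2232] yaw 21.88 F [ 0.5 -0.9 -1.2] g 0.173
shift mm [-44.2 118.8 -15.9] turn 16.88 rows 4
```

View pics/w17c.png

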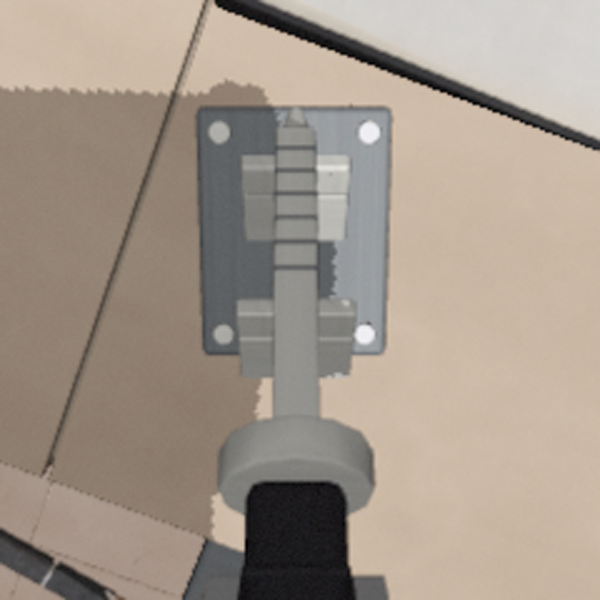

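```bash
cat > ins.py <<'E'
from h import *
import sys
M=np.array([.6017,-.1317,.1185]);n=np.array([-.6887,.1603,.7071])
off=np.array([.0004,-.0001,-.034])
for h in map(float,sys.argv[1:]): print("h",h); go(M+n*(.039+h)+off,-13.1)
E
python3 ins.py .13 .1 -.001
```

```text
h 0.13
clock 12.63 tcp [0.4368 0.2266 0.2232] yaw 21.88 F [ 0.5 -0.9 -1.2] g 0.173
shift mm [-78.1 325.5  21.7] turn 34.98 rows 9
h 0.1
clock 12.63 tcp [0.4368 0.2266 0.2232] yaw 21.88 F [ 0.5 -0.9 -1.2] g 0.173
shift mm [-60.8 337.5  43.1] turn 34.98 rows 9
h -0.001
clock 12.63 tcp [0.4368 0.2266 0.2232] yaw 21.88 F [ 0.5 -0.9 -1.2] g 0.173
shift mm [ -2.4 377.8 114.9] turn 34.98 rows 10
```

Call:
drive_tool --series '[[[-10,30,0],4,0],[[-20,65,0],8,0],[[-28,100,0],12,0],[[-36,135,0],16,0],[[-44,170,0],20,0],[[-52,205,0],24,0],[[-60,240,5],28,0],[[-68,275,12],32,0],[[-75,305,20],35,0],[[-78,325,21],35,0],[[-61,337,43],35,0],[[-61,337,43],35,0],[[-61,337,43],35,0]]'

```text
clock: 13.72
tcp_pos: [0.5053, -0.1092, 0.1805]
orientation: [0.993, -0.115, 0.001, 0.003]
force: [-1.3, 0.1, 0.5]
grip_width: 0.176
```

```bash
python3 ins.py .1 .06
python3 - <<'E'
from h import *
snap("w18");snap("scene18")
im=load("w18")[1]["image"][:,:,::-1]
cv2.imwrite("pics/w18c.png",cv2.resize(im[20:260,200:440],None,fx=2.5,fy=2.5,interpolation=cv2.INTER_CUBIC))
im=load("scene18")[1]["image"][:,:,::-1]
cv2.imwrite("pics/s18c.png",cv2.resize(im[180:280,240:380],None,fx=5.5,fy=5.5,interpolation=cv2.INTER_CUBIC))
E
```

```text
h 0.1
clock 13.72 tcp [ 0.5053 -0.1092  0.1805] yaw -13.16 F [-1.3  0.1  0.5] g 0.176
shift mm [ 1.2  0.1 -2.3] turn -0.06 rows 1
h 0.06
clock 13.72 tcp [ 0.5053 -0.1092  0.1805] yaw -13.16 F [-1.3  0.1  0.5] g 0.176
shift mm [29.4 -0.1 26. ] turn -0.06 rows 1
```

View pics/w18c.png

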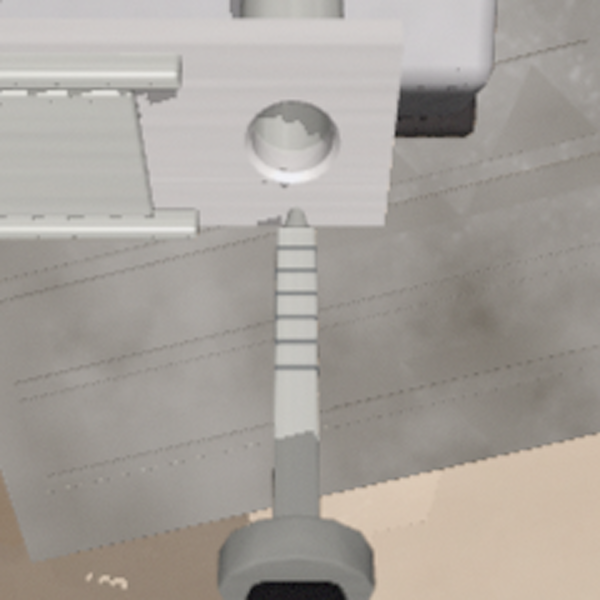

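View pics/s18c.png

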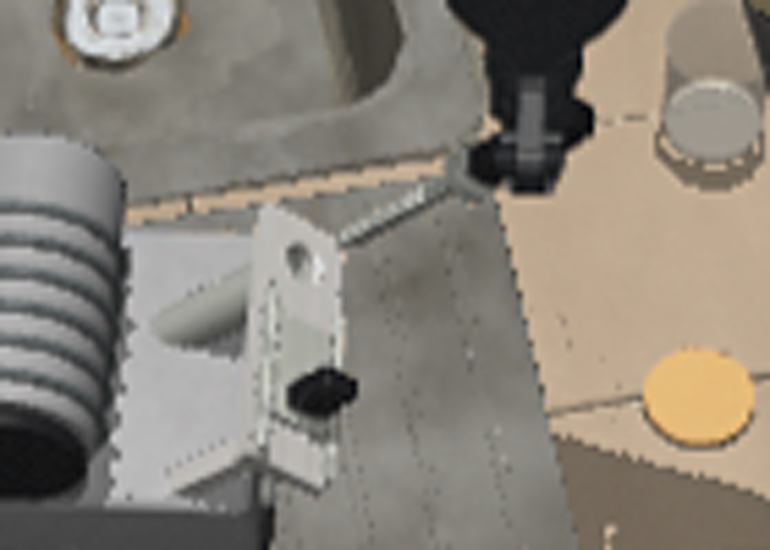

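Call:
drive_tool --series '[[[1,-1,-2],0,0],[[8,-1,5],0,0],[[15,-1,12],0,0],[[22,-1,19],0,0],[[29,-1,26],0,0],[[29,-1,26],0,0]]'

```text
clock: 14.32
tcp_pos: [0.5346, -0.1145, 0.1545]
orientation: [0.993, -0.114, 0.001, 0.003]
force: [-0.1, 0.7, -0.8]
grip_width: 0.175
```

```bash
python3 ins.py .06 0
python3 - <<'E'
from h import *
snap("w19")
im=load("w19")[1]["image"][:,:,::-1]
cv2.imwrite("pics/w19c.png",cv2.resize(im[20:260,200:440],None,fx=2.5,fy=2.5,interpolation=cv2.INTER_CUBIC))
E
```

```text
h 0.06
clock 14.32 tcp [ 0.5346 -0.1145  0.1545] yaw -13.09 F [-0.1  0.7 -0.8] g 0.175
shift mm [-0.4  1.5 -0. ] turn 0.01 rows 1
h 0.0
clock 14.32 tcp [ 0.5346 -0.1145  0.1545] yaw -13.09 F [-0.1  0.7 -0.8] g 0.175
shift mm [41.9  1.3 42.5] turn 0.01 rows 2
```

View pics/w19c.png

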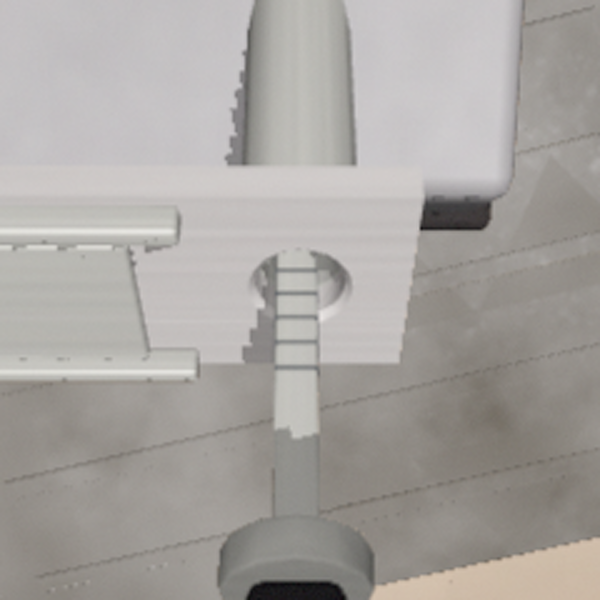

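Call:
drive_tool --series '[[[8,0,8],0,0],[[16,0,16],0,0],[[23,0,23],0,0],[[30,0,30],0,0],[[36,0,36],0,0],[[40,0,40],0,0],[[41,0,41],0,0],[[41,0,41],0,0]]'

```text
clock: 15.03
tcp_pos: [0.5741, -0.1239, 0.1138]
orientation: [0.993, -0.114, 0.001, 0.003]
force: [0.1, -0.1, -1.2]
grip_width: 0.174
```

```bash
python3 ins.py 0
python3 - <<'E'
from h import *
snap("w20")
im=load("w20")[1]["image"][:,:,::-1]
cv2.imwrite("pics/w20c.png",cv2.resize(im[120:320,220:420],None,fx=3,fy=3,interpolation=cv2.INTER_CUBIC))
E
```

```text
h 0.0
clock 15.03 tcp [ 0.5741 -0.1239  0.1138] yaw -13.09 F [ 0.1 -0.1 -1.2] g 0.174
shift mm [1.5 1.3 1.7] turn 0.01 rows 1
```

View pics/w20c.png

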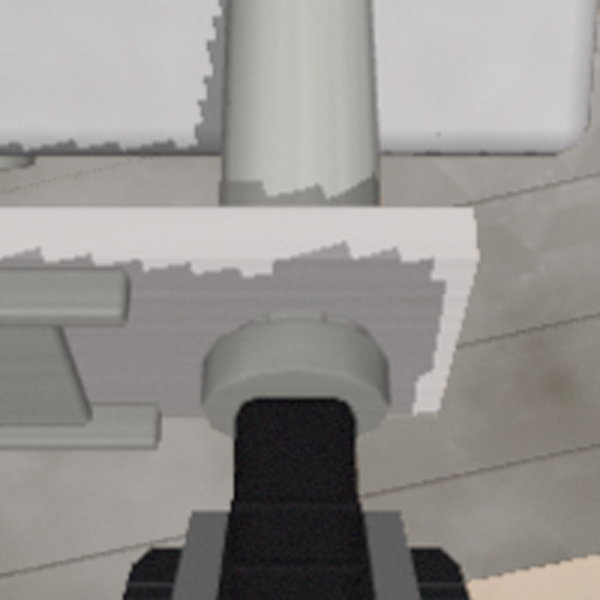

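Call:
drive_tool --series '[[[1,0,1],0,0],[[2,0,2],0,0],[[3,0,3],0,0],[[3,0,3],0,0],[[3,0,3],0,0]]'

```text
clock: 15.5
tcp_pos: [0.5768, -0.1245, 0.1115]
orientation: [0.993, -0.114, 0.001, 0.003]
force: [-4.2, -0.3, 4.3]
grip_width: 0.172
```

```bash
python3 ins.py 0
python3 - <<'E'
from h import *
snap("w21")
im=load("w21")[1]["image"][:,:,::-1]
cv2.imwrite("pics/w21c.png",cv2.resize(im[120:320,220:420],None,fx=3,fy=3,interpolation=cv2.INTER_CUBIC))
E
```

```text
h 0.0
clock 15.5 tcp [ 0.5768 -0.1245  0.1115] yaw -13.08 F [-4.2 -0.3  4.3] g 0.172
shift mm [-1.3  1.4 -0.6] turn 0.02 rows 1
```

Call:
drive_tool --series '[[[0.8,0,0.8],0,0],[[1.5,0,1.5],0,0],[[1.5,0,1.5],0,0],[[1.5,0,1.5],0,0]]'

```text
clock: 15.88
tcp_pos: [0.5767, -0.1245, 0.1114]
orientation: [0.993, -0.114, -0.0, 0.003]
force: [-15.6, 3.0, 20.6]
grip_width: 0.175
```

```bash
python3 ins.py 0 .1
```

```text
h 0.0
clock 15.88 tcp [ 0.5767 -0.1245  0.1114] yaw -13.07 F [-15.6   3.   20.6] g 0.175
shift mm [-1.2  1.3 -0.7] turn 0.03 rows 1
h 0.1
clock 15.88 tcp [ 0.5767 -0.1245  0.1114] yaw -13.07 F [-15.6   3.   20.6] g 0.175
shift mm [-72.    1.7 -71.4] turn 0.03 rows 3
```

Call:
drive_tool --series '[[[-8,0,-8],0,0],[[-18,0,-18],0,0],[[-30,0,-30],0,0],[[-42,0,-42],0,0],[[-54,0,-54],0,0],[[-66,0,-66],0,0],[[-78,0,-78],0,0],[[-88,0,-88],0,0],[[-92,0,-92],0,0],[[-92,0,-92],0,0],[[-92,0,-92],0,0]]'

```text
clock: 16.8
tcp_pos: [0.4875, -0.1033, 0.2034]
orientation: [0.993, -0.114, 0.0, 0.003]
force: [0.1, -0.0, -0.7]
grip_width: 0.174
```

```bash
cat > rel.py <<'E'
from h import *
import sys
from workcell import readout
s=readout.get_state()
S=np.array([.5767,-.1245,.1114]);y=np.radians(-13.1)
Rt=np.array([[np.cos(y),np.sin(y),0],[np.sin(y),-np.cos(y),0],[0,0,-1]])  # columns tool axes
print("rel now",(Rt.T@(s["tcp_pos"]-S)*1000).round(1),"F",s["force"].round(1),"F tool",(Rt.T@s["force"]).round(1),s["clock"],s["grip_width"])
E
python3 rel.py
python3 - <<'E'
from h import *
snap("w22");snap("scene22")
# numeric tip check: brightness profile along column of rod
im=cv2.cvtColor(load("w22")[1]["image"],cv2.COLOR_RGB2GRAY)
for v in range(80,180,4): print(v,im[v,300:338:2])
E
```

```text
rel now [-91.6  -0.4 -92. ] F [ 0.1 -0.  -0.7] F tool [ 0.1 -0.   0.7] 16.8 0.17358277730316504
80 [184 185 184 185 186 185 185 184 186 185 186 189 197 196 196 195 196 196
 197]
84 [163 160 160 158 151 155 150 158 155 156 157 158 158 158 157 153 155 155
 155]
88 [161 161 160 158 156 156 158 158 157 158 158 159 138 135 144 147 151 151
 149]
92 [158 158 158 156 135 136 145 147 155 153 155 154 152 153 151 152 150 150
 151]
96 [153 154 152 152 152 151 151 150 151 152 152 152 154 153 152 153 152 153
 153]
100 [153 154 151 152 151 150 150 153 151 152 151 153 154 156 158 158 156 156
 154]
104 [153 151 152 152 150 150 150 152 149 171 166 154 156 157 157 157 158 157
 155]
108 [155 154 156 153 152 153 152 146 165 173 167 151 153 154 154 155 156 154
 153]
112 [156 157 156 154 152 157 201 203 201 199 200 198 194 164 154 154 155 153
 152]
116 [153 154 149 152 150 157 196 199 198 197 197 195 192 162 150 153 152 151
 149]
120 [152 152 150 149 149 127 184 187 185 185 185 183 182 134 146 148 136 147
 148]
124 [152 150 147 146 143 145 195 198 197 195 197 195 192 150 146 145 147 148
 147]
128 [145 139 
[... 365 characters left out ...]
96 194 194 170 136 136 135 136
 138]
148 [153 150 148 147 147 151 189 193 190 190 190 189 187 167 140 138 138 137
 138]
152 [153 154 152 150 149 156 195 199 196 195 196 194 195 176 138 139 139 138
 138]
156 [156 155 154 155 151 123 133 132 134 133 131 132 133 130 139 139 139 141
 139]
160 [157 159 157 156 155 172 194 197 195 197 196 194 193 168 142 136 136 136
 135]
164 [160 160 159 159 156 174 195 198 197 196 195 194 194 172 142 141 141 140
 140]
168 [150 153 151 156 157 164 185 186 185 186 185 185 185 154 140 139 140 140
 139]
172 [160 160 158 158 151 181 195 197 196 196 197 195 195 171 144 142 141 141
 141]
176 [162 160 159 158 157 185 196 197 197 197 197 195 195 180 147 147 144 143
 141]
```

Call:
drive_tool --series '[[[14,0,-14],0,0],[[28,0,-28],0,0],[[28,0,-28],0,0],[[45,0,-11],0,0],[[62,0,6],0,0],[[76,0,20],0,0],[[84,0,28],0,0],[[84,0,28],0,0],[[80,0,32],0,0],[[77,0,35],0,0],[[77,0,35],0,0]]' --force 35

```text
clock: 17.82
tcp_pos: [0.5612, -0.1205, 0.1678]
orientation: [0.993, -0.114, -0.001, 0.003]
force: [0.4, -0.4, -0.3]
grip_width: 0.175
```

```bash
python3 rel.py
python3 - <<'E'
from h import *
snap("w23")
im=cv2.cvtColor(load("w23")[1]["image"],cv2.COLOR_RGB2GRAY)
for v in range(90,220,5): print(v,im[v,300:338:2])
E
```

```text
rel now [-16.   -0.4 -56.4] F [ 0.4 -0.4 -0.3] F tool [0.5 0.3 0.3] 17.8167 0.17473049249415085
90 [132 121 143 155 167 174 179 183 185 183 189 186 184 184 183 179 173 165
 153]
95 [105 123 143 157 167 175 179 184 186 183 189 187 185 184 181 180 172 165
 155]
100 [103 125 145 156 167 177 180 184 185 184 189 187 185 185 182 180 172 166
 155]
105 [101 129 148 136 133 177 180 173 145 168 163 189 184 184 180 180 171 166
 156]
110 [100 129 121 127 133 137 159 133 150 156 151 133 170 184 181 182 173 167
 158]
115 [ 96 113 121 128 133 130 193 194 193 191 191 190 188 171 180 182 173 165
 160]
120 [ 95 116 122 127 132 122 181 182 183 181 182 179 178 146 181 182 173 167
 160]
125 [100 119 123 127 134 133 190 194 194 191 193 189 189 161 181 183 175 167
 159]
130 [100 116 122 128 134 138 190 194 193 191 192 190 188 154 181 183 174 167
 159]
135 [103 120 124 129 134 144 190 194 193 192 192 190 189 176 180 183 174 167
 159]
140 [104 120 123 130 134 144 190 194 192 192 194 190 189 172 181 184 177 167
 159]
145 [147 154 134 138 141 141 180 181 182 182 181 179 179 168 187 162 140 134
 130]
150 [203 2
[... 451 characters left out ...]
92 191 191 169 156 171 192 191
 192]
180 [136 129  96 114 122 183 192 194 193 192 193 192 190 175 171 172 142 124
 135]
185 [134 121 114 115 124 186 191 193 193 192 193 191 190 175 184 170 150 126
 166]
190 [135 134 142 147 142 138 191 165 166 143 142 141 147 176 171 193 207 197
 190]
195 [136 138 137 135 129 139 141 143 144 142 143 141 141 133 145 195 194 195
 194]
200 [134 134 134 134 125 137 141 143 144 143 142 142 140 132 134 191 190 192
 191]
205 [134 134 133 134 127 139 143 145 142 142 143 141 142 135 133 192 193 192
 192]
210 [148 147 148 144 138 139 143 144 144 143 142 142 143 137 140 125 127 131
 138]
215 [148 144 141 137 118 139 141 144 143 143 142 142 142 137 139 142 141 143
 143]
```

Call:
drive_tool --series '[[[-1,0,1],0,0],[[-4,0,4],0,0],[[-6,0,7],0,0],[[-9,0,10],0,0],[[-12,0,14],0,0],[[-16,0,19],0,0],[[-16,0,19],0,0]]' --force 30

```text
clock: 18.45
tcp_pos: [0.5469, -0.1175, 0.1499]
orientation: [0.993, -0.114, 0.002, 0.003]
force: [3.3, -0.8, 6.3]
grip_width: 0.174
```

```bash
python3 rel.py
python3 - <<'E'
from h import *
snap("w24");snap("scene24")
im=cv2.cvtColor(load("w24")[1]["image"],cv2.COLOR_RGB2GRAY)
for v in range(0,250,7): print(v,im[v,294:344:2])
E
```

```text
rel now [-30.6  -0.1 -38.5] F [ 3.3 -0.8  6.3] F tool [ 3.4  0.  -6.3] 18.45 0.17403426739926173
0 [132 133 130 130 133 132 131 133 130 130 131 128 130 129 130 129 130 130
 131 131 132 131 132 131 129]
7 [155 190 192 191 191 191 192 192 193 166 131 131 132 130 158 193 192 193
 193 193 194 193 193 192 193]
14 [190 193 192 193 191 192 191 193 192 194 193 194 194 194 194 195 194 193
 193 194 194 193 192 193 193]
21 [194 193 194 192 193 191 192 192 193 194 195 195 195 195 197 195 195 195
 194 195 195 195 195 195 194]
28 [191 191 189 191 190 190 191 192 190 183 180 180 183 186 183 183 188 193
 194 195 197 195 195 194 195]
35 [192 192 192 192 193 187 157 165 171 175 180 181 184 187 183 181 182 182
 179 173 196 196 196 196 196]
42 [192 194 194 189 132 146 154 168 173 178 180 181 183 188 183 182 182 181
 179 170 168 169 195 196 195]
49 [194 195 195 119 136 147 160 170 175 178 183 183 183 187 184 182 184 180
 179 171 167 161 155 196 197]
56 [195 196 157 117 138 149 161 171 176 179 183 182 182 187 184 183 184 180
 180 173 168 161 136 171 195]
63 [195 183 105 121 139 151 163 171 176 180 183 184
[... 2131 characters left out ...]
 150 150 150 149 156 170 151
 143 141 142 142 142 142 143]
210 [151 151 148 145 143 141 142 143 147 148 151 150 150 151 149 147 148 131
 136 135 133 134 132 136 136]
217 [152 152 150 145 143 140 142 141 149 150 151 149 151 150 150 149 149 133
 133 135 134 132 134 134 135]
224 [151 132 130 129 136 137 138 142 143 144 147 147 150 148 146 145 143 140
 139 138 135 132 132 131 134]
231 [126 129 133 140 143 144 145 147 147 149 152 150 152 149 150 149 146 145
 142 140 140 137 131 126 124]
238 [131 135 140 143 148 149 149 148 148 147 148 148 149 147 147 145 145 144
 144 142 141 139 133 128 123]
245 [114 111 111 113 111 112 112 109 112 109 110 111 111 110 112 110 110 110
 111 110 111 112 109 113 113]
```

Call:
drive_tool --series '[[[-3,0,4],0,0],[[-6,0,9],0,0],[[-9,0,15],0,0],[[-11,0,20],0,0],[[-12,0,25],0,0],[[-13,0,30],0,0],[[-14,0,35],0,0],[[-15,0,40],0,0],[[-15,0,46],0,0],[[-15,0,50],0,0],[[-15,0,50],0,0]]'

```text
clock: 19.47
tcp_pos: [0.5323, -0.1144, 0.1001]
orientation: [0.993, -0.114, 0.002, 0.003]
force: [-3.2, 0.9, 6.7]
grip_width: 0.175
```

```bash
python3 rel.py
python3 - <<'E'
from h import *
snap("w25");snap("scene25")
im=cv2.cvtColor(load("w25")[1]["image"],cv2.COLOR_RGB2GRAY)
for v in range(0,300,8): print(v,im[v,290:348:2])
E
```

```text
rel now [-45.5   0.2  11.3] F [-3.2  0.9  6.7] F tool [-3.3 -0.2 -6.7] 19.4667 0.17517292814544486
0 [192 143 111 133 142 152 159 142 206 219 221 220 221 220 219 221 221 219
 219 218 211 174 179 171 168 164 160 138 159]
8 [192 111 119 135 144 154 161 129 215 230 232 232 232 232 231 232 231 230
 229 230 221 170 178 174 169 166 160 145 141]
16 [192  88 107 116 119 125 141 145 215 230 232 233 232 232 231 232 232 231
 230 230 221 179 179 176 169 165 159 151 129]
24 [123  95 110 117 120 124 128 138 214 230 232 233 233 233 233 232 233 232
 230 230 221 175 180 177 170 167 161 155 127]
32 [120  97 113 118 122 125 129 129 215 230 232 233 233 233 233 233 232 232
 230 230 220 160 180 178 171 167 161 158 136]
40 [111 102 118 119 123 126 132 134 212 230 232 233 233 232 233 233 233 231
 231 231 218 172 181 180 173 169 161 157 142]
48 [ 96 106 118 119 123 128 132 143 195 209 211 213 212 211 212 211 212 212
 211 211 200 163 179 180 173 167 162 160 149]
56 [ 94 109 118 122 125 128 133 138 210 231 234 234 234 233 233 233 233 233
 231 232 216 156 180 180 175 171 164 158 152]
64 [200 201 201 179 150 152
[... 2928 characters left out ...]
 141 142 147 149 154 154 157 159 161 161 163 164 163 165 163 162 160
 159 155 154 152 150 147 144 141 138 132 128]
264 [156 157 139  18  33  46  66  79 100 100 105 118 125 134 153 133 128 115
 105 101  95  74  56  50  36  22  90 135 136]
272 [156 156 136  29  21  27  35  33  35  32  32  34  35  33  30  31  38  34
  30  32  36  30  33  32  26  24  85 137 138]
280 [155 156 135  14  26  28  36  37  35  34  34  31  36  35  29  32  35  31
  34  31  30  30  36  30  28  26 127 191 192]
288 [154 154 135  21  25  24  32  35  38  34  32  34  33  34  33  33  30  35
  33  30  31  32  33  26  24  23 133 191 191]
296 [92 93 79 19 24 29 33 33 33 32 31 32 31 36 31 32 32 35 33 30 32 30 35 31
 24 17 60 91 92]
```

```bash
cat > ang.py <<'E'
from h import *
from scipy.optimize import least_squares
def edges(n,v0,v1,th=None):
    im=cv2.cvtColor(load(n)[1]["image"],cv2.COLOR_RGB2GRAY).astype(float);out=[]
    for v in range(v0,v1):
        r=im[v];c=np.median(r[314:324])
        if c<180: continue
        e=[]
        for s in (-1,1):
            u=319
            lo=np.arange(9,18)  # outward dist
            prof=np.array([r[u+s*k] for k in range(0,20)])
            bg=prof[15:18].mean() if True else 0
            t=c-18
            k=np.argmax(prof<t)
            if k<8: e.append(None);continue
            e.append(u+s*(k-1+(prof[k-1]-t)/(prof[k-1]-prof[k])))
        if None not in e: out.append((v,e[0],e[1]))
    return np.array(out)
def fit(n,v0,v1):
    st,f=load(n);K=f["camera_matrix"];Hinv=np.linalg.inv(f["hand_eye"]);E=edges(n,v0,v1)
    w=E[:,2]-E[:,1];A=np.polyfit(E[:,0],w,1)
    r=w-np.polyval(A,E[:,0]);k=abs(r)<2*np.std(r)+.01;A=np.polyfit(E[k,0],w[k],1)
    print(n,len(E),"width at 50,200:",np.polyval(A,[50,100,150,200]).round(2))
    for h0 in (-.034,):
      for th in range(-10,50,5):
        t=np.radians(th);ws=[]
        s=np.linspace(.04,.119,200);x=s*np.cos(t)+.004*np.sin(t);z=h0+s*np.sin(t)-.004*np.cos(t)
        P=[proj((K,Hinv),np.stack([x,0*x+yy,z],1)) for yy in(-.004,.004)]
        o=np.argsort(P[0][:,1]);ww=np.interp([50,100,150,200],P[0][o,1],(P[1]-P[0])[o,0]);print(th,ww.round(2),"tipv",P[0][-1,1].round(0))
import sys
fit(sys.argv[1],int(sys.argv[2]),int(sys.argv[3]))
E
python3 ang.py w22 114 190|head -1; python3 ang.py w24 80 200|head -1;python3 ang.py w25 0 220
```

```text
w22 16 width at 50,200: [12.09 13.79 15.49 17.19]
w24 100 width at 50,200: [15.47 16.21 16.96 17.7 ]
w25 205 width at 50,200: [23.91 23.28 22.65 22.01]
-10 [31.51 29.82 28.14 26.45] tipv -73.0
-5 [29.26 27.97 26.67 25.38] tipv -60.0
0 [27.3  26.35 25.39 24.44] tipv -46.0
5 [25.54 24.89 24.25 23.61] tipv -31.0
10 [23.93 23.57 23.2  22.84] tipv -15.0
15 [22.43 22.33 22.23 22.14] tipv 1.0
20 [21.   21.16 21.31 21.47] tipv 18.0
25 [19.63 20.03 20.43 20.82] tipv 34.0
30 [18.3  18.92 19.56 20.2 ] tipv 51.0
35 [17.24 17.82 18.7  19.57] tipv 67.0
40 [16.33 16.71 17.83 18.95] tipv 83.0
45 [15.53 15.57 16.94 18.31] tipv 99.0
```

Call:
drive_tool --series '[[[0,0,4],0,0],[[0,0,8],0,0],[[0,0,11],0,0],[[0,0,11],0,0],[[0,0,11],0,0],[[0,0,0],0,0],[[0,0,-25],0,0],[[0,0,-60],0,0],[[0,0,-60],0,0],[[0,0,-60],0,0]]'

```text
clock: 20.4
tcp_pos: [0.5326, -0.1141, 0.1625]
orientation: [0.993, -0.114, 0.003, 0.003]
force: [-1.2, 0.8, -1.8]
grip_width: 0.173
```

```bash
python3 rel.py
python3 - <<'E'
from h import *
snap("w26");snap("scene26")
E
python3 ang.py w26 0 220
```

```text
rel now [-45.3  -0.1 -51.1] F [-1.2  0.8 -1.8] F tool [-1.4 -0.5  1.8] 20.4 0.17347684273759884
w26 208 width at 50,200: [26.25 25.29 24.32 23.35]
-10 [31.51 29.82 28.14 26.45] tipv -73.0
-5 [29.26 27.97 26.67 25.38] tipv -60.0
0 [27.3  26.35 25.39 24.44] tipv -46.0
5 [25.54 24.89 24.25 23.61] tipv -31.0
10 [23.93 23.57 23.2  22.84] tipv -15.0
15 [22.43 22.33 22.23 22.14] tipv 1.0
20 [21.   21.16 21.31 21.47] tipv 18.0
25 [19.63 20.03 20.43 20.82] tipv 34.0
30 [18.3  18.92 19.56 20.2 ] tipv 51.0
35 [17.24 17.82 18.7  19.57] tipv 67.0
40 [16.33 16.71 17.83 18.95] tipv 83.0
45 [15.53 15.57 16.94 18.31] tipv 99.0
```

Call:
drive_tool --series '[[[0,0,-5],0,0],[[-10,0,-25],0,0],[[-25,0,-50],0,0],[[-40,0,-75],0,0],[[-50,0,-95],0,0],[[-55,0,-100],0,0],[[-55,0,-100],0,0],[[-55,0,-100],0,0],[[-55,0,-100],0,0],[[-55,0,-100],0,0]]' --force 80

```text
clock: 21.33
tcp_pos: [0.4779, -0.1008, 0.2587]
orientation: [0.993, -0.114, 0.0, 0.003]
force: [0.2, -0.9, -0.5]
grip_width: 0.17
```

```bash
python3 rel.py
python3 - <<'E'
from h import *
snap("w27");snap("scene27");snap("top27")
s,_=load("w27");p=s["tcp_pos"];Rm=R.from_quat(s["orientation"]).as_matrix();print(p)
for cn in ("scene27","top27"):
    c=cam(cn);im=cv2.cvtColor(load(cn)[1]["image"],cv2.COLOR_RGB2GRAY)
    for th in (-8,0,8):
        t=np.radians(th);print(cn,th,[proj(c,p+Rm@np.array([l*np.cos(t),0,-.035+l*np.sin(t)]))[0].round(1) for l in (.05,.09,.119)])
    u=proj(c,p+Rm@np.array([.085,0,-.035]))[0].astype(int)
    print("rows from",u[1]-16,"cols from",u[0]-24)
    for v in range(u[1]-16,u[1]+17): print(v," ".join(f"{x:3d}" for x in im[v,u[0]-24:u[0]+25:1]))
E
python3 ang.py w27 0 220|head -1
```

```text
rel now [-101.6   -0.7 -147.3] F [ 0.2 -0.9 -0.5] F tool [0.4 0.9 0.5] 21.3333 0.16981559350717756
[ 0.47794375 -0.10080416  0.25867133]
scene27 -8 [array([327.3, 183.4]), array([308.9, 181.4]), array([295.5, 179.9])]
scene27 0 [array([327.1, 185.3]), array([308.7, 184.8]), array([295.4, 184.5])]
scene27 8 [array([327.3, 187.3]), array([309.2, 188.3]), array([296.3, 189. ])]
rows from 168 cols from 286
168 138 140 135 134 136 135 133 131 132 101  94  97  75  60  59  57  56  57  61  60  58  54 101 120 120 127 134 137 138 141 144 142 142 135 108 163 156 166 166 167 169 169 168 169 170 170 170 171 177
169 137 142 135 135 135 133 133 130 130 108  93  98  79  61  60  59  57  58  60  61  59  56  81 106 120 126 136 138 140 143 144 145 144 142 110 146 121 163 167 168 167 169 168 169 170 169 169 172 176
170 136 139 134 134 133 132 130 129 130 113  92  97  81  60  61  58  56  59  60  62  61  56  79 113 123 129 136 136 139 140 143 144 145 145 119 124 128 164 167 167 168 168 168 169 169 169 169 170 175
171 131 133 131 132 132 132 130 129 130 116  95  93  83  65  59  60  57  58  60  62  61  59  5
[... 12119 characters left out ...]
6  95  91  95  94  92  91  93  90  93  99 100  83
228 116 115 117 117 119 119 124 122 121 122 122 123 121 120 120 120 118 117 116 115 115 114 112 109 110 108 106 103 103 104 105 103 101  97 100  97  96  96  96  94  94  93  93  94  90  93 101  88  81
229 113 114 115 116 115 116 117 118 121 120 123 121 120 122 120 119 121 121 119 118 119 118 117 113 112 111 108 108 107 107 106 105 100 102  99 100  98 101  98  95  95  94  92  93  95  92  96  78  83
230 109 109 111 115 113 114 114 117 117 119 118 122 120 122 121 123 122 123 121 123 122 120 120 116 117 117 112 111 110 111 110 107 106 103 106  99 100  99  99 100  95  98  95  95  92  94  90  80  84
w27 208 width at 50,200: [26.24 25.28 24.32 23.36]
```

```bash
python3 - <<'E'
from h import *
a=load("scene18")[1]["image"].astype(int);b=load("scene27")[1]["image"].astype(int);o=load("scene0")[1]["image"].astype(int)
def d(x,y,r,p,q): return abs(p[y-r:y+r,x-r:x+r]-q[y-r:y+r,x-r:x+r]).mean().round(1)
print("shutter grip dark centroid:")
for im in (a,b):
    g=im[235:268,288:312].mean(2);ys,xs=np.nonzero(g<45);print(len(xs),xs.mean()+288,ys.mean()+235)
for n,(x,y) in dict(tin=(378,292),dish=(367,252),beaker=(369,200),case=(341,167),box=(340,140)).items(): print(n,d(x,y,9,o,b))
s0=readout=None
from workcell import readout
print(readout.get_state()["joint_velocities"].round(4))
E
python3 rel.py
```

```text
shutter grip dark centroid:
72 298.2638888888889 250.95833333333334
73 298.3013698630137 251.0
tin 39.5
dish 3.1
beaker 3.1
case 30.2
box 184.3
[-0.0008 -0.0058 -0.0025  0.0017  0.0011 -0.0008]
rel now [-101.6   -0.7 -147.8] F [-0.7 -1.1 -1.1] F tool [-0.4  1.3  1.1] 21.4833 0.17098394094333388
```

Run:
```python
from h import *
for a in ("scene","top"):
  for n in (a+"0",a+"27"):
    im=load(n)[1]["image"].astype(int);c=cam(n)
    m=(im[:,:,2]-im[:,:,0]>25);ys,xs=np.nonzero(m)
    x0,y0=(378,292) if a=="scene" else (277,293)
    k=(abs(xs-x0)<18)&(abs(ys-y0)<18);print(n,k.sum(),xs[k].mean() if k.any() else 0,ys[k].mean() if k.any() else 0)
o=load("top0")[1]["image"].astype(int);b=load("top27")[1]["image"].astype(int)
for n,(x,y) in dict(case=(432,288),box=(478,297),beaker=(387,312)).items(): print(n,abs(o[y-9:y+9,x-9:x+9]-b[y-9:y+9,x-9:x+9]).mean().round(1), b[y-9:y+9,x-9:x+9].mean((0,1)).round(0),o[y-9:y+9,x-9:x+9].mean((0,1)).round(0))
```

```text
scene0 336 378.11309523809524 291.42559523809524
scene27 315 378.1587301587302 291.55873015873016
top0 342 276.51169590643275 291.7280701754386
top27 28 266.7142857142857 289.2857142857143
case 3.5 [98. 90. 83.] [95. 87. 81.]
box 4.5 [199. 199. 204.] [195. 194. 199.]
beaker 4.2 [154. 147. 143.] [150. 143. 139.]
```

All bystanders are where they started (the top view of the tin is hidden by the arm). I'm handing in.

```bash
python3 -c "
from workcell import job_done; print(job_done())"
```

```text
the job is handed in; nothing more can be done
None
```

The pump check is finished and handed in at about 21.5 s of the 61 s allowed; no verdict was reported. All steps went in the required order.

- **Shutter:** I slid it 47 mm to its open stop, where the push reached about 32 N. Its grip block was in the same place in the scene camera before the rod went in and at the end, so it is still open.
- **Rod in and out:** I took the rod from its rest and pushed it down the tube. The collar met the rim firmly, with about 26 N along the bore and no further travel. I then drew the rod right out.
- **Levelling:** The arm cannot tilt the tool, so I pressed the bar on the flange's top edge with a light grip, which turned the rod level between the fingers. I then lifted it away and gripped at 80 N.
- **Last checks:** The bar's width in the wrist picture gives about 0° tilt, and the scene camera gives about 1 to 2° tip-up. The rod is roughly 29 cm above the worktop, clear of pump and rest, with the arm still. The beaker, dish, tin, case and box all show where they started, each in at least one camera.

**What disagreed or could not be checked:**
- The fingertips turned out about 20 mm behind the reported TCP, not 22 mm ahead of it as the text says. My first grasp of the shutter closed on nothing, so I corrected the offset and the second one held.
- In the final scene picture the rod sits about 3 pixels (roughly 7 mm) higher than my model predicted. That is well within the height margin.
- The limit of 40 viewed pictures ran out while I was seating the collar. The seating, levelling and final checks therefore rest on forces and numerical image measurements, not on viewed pictures.

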